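Weigh the spice canisters on the two-pan balance and tally the weighing

TASK

Put all the steel canisters on the left pan of the balance, then find which of the steel weights bring the beam level when they stand on the right pan, and leave the weights you do not need on the mat. Once the beam rests level with your hand off it, record the weighing: swing the tally counter's sprung lever all the way to its stop and let it spring back. Leave everything on the balance, and do not disturb the mortar, the pestle or the measuring cups.

Things in the scene. Friction and masses are not known exactly. Their poses are not given: they have to be found in the camera images.
- can_a_mid (a point): centre of the smallest of four closed stainless steel canisters, an upright plain cylinder 36 mm across and 50 mm tall with a small flat black press button (3 mm high, 18 mm across) on its lid; z axis along the canister, up. One of the four may be absent. Weight not marked: some multiple of 50 g, up to 200 g, to within 2 %. Starts on the mat to the robot's left
- can_b_mid (a point): centre of the second smallest of four closed stainless steel canisters, an upright plain cylinder 38 mm across and 56 mm tall with a small flat black press button (3 mm high, 18 mm across) on its lid; z axis along the canister, up. One of the four may be absent. Weight not marked: some multiple of 50 g, up to 200 g, to within 2 %. Starts on the mat to the robot's left
- can_c_mid (a point): centre of the second largest of four closed stainless steel canisters, an upright plain cylinder 40 mm across and 62 mm tall with a small flat black press button (3 mm high, 18 mm across) on its lid; z axis along the canister, up. One of the four may be absent. Weight not marked: some multiple of 50 g, up to 200 g, to within 2 %. Starts on the mat to the robot's left
- can_d_mid (a point): centre of the largest of four closed stainless steel canisters, an upright plain cylinder 42 mm across and 68 mm tall with a small flat black press button (3 mm high, 18 mm across) on its lid; z axis along the canister, up. One of the four may be absent. Weight not marked: some multiple of 50 g, up to 200 g, to within 2 %. Starts on the mat to the robot's left
- w300_mid (a point): centre of the 300 g weight, a plain upright steel cylinder 36 mm across and 38 mm tall; z axis along it, up. Starts on the mat to the robot's right, in a row of four of different sizes; the fixed ribbed grey mat's top face is 3 mm above the work surface
- w150_mid (a point): centre of the 150 g weight, a plain upright steel cylinder 28 mm across and 31 mm tall; z axis along it, up. Starts on the mat to the robot's right, in a row of four of different sizes; the fixed ribbed grey mat's top face is 3 mm above the work surface
- w100_mid (a point): centre of the 100 g weight, a plain upright steel cylinder 25 mm across and 26 mm tall; z axis along it, up. Starts on the mat to the robot's right, in a row of four of different sizes; the fixed ribbed grey mat's top face is 3 mm above the work surface
- w50_mid (a point): centre of the 50 g weight, a plain upright steel cylinder 20 mm across and 20 mm tall; z axis along it, up. Starts on the mat to the robot's right, in a row of four of different sizes; the fixed ribbed grey mat's top face is 3 mm above the work surface
- pan_goods (a point): centre of the floor (top face) of the balance's left pan (+y side, nearest the canisters), a steel tray 130 mm (its x) by 200 mm (its y) outside, with 4 mm thick rims rising 20 mm above its floor; z up. The pan stays horizontal as it rises or sinks (up to 16 mm either way); an off-centre load makes no difference. With the beam level its floor is 94 mm above the mat
- pan_weights (a point): the same point of the balance's right pan (-y side, nearest the weights), a tray just like the left one; the two pan centres are 260 mm apart
- beam (a joint): tilt of the balance beam in rad: 0 is level, positive when the left (canister) pan is high and the right (weights) pan low, stops at -0.12 and +0.12. A 50 g difference tilts it to its stop; it takes about 2 s to settle. A black needle (70 mm) on the beam stands upright before a white post when level. The balance is fixed to the shelf
- counter: desk tally counter fixed to the shelf, a grey box 66 mm (its x) by 56 mm (its y) by 50 mm high, digit window in its -x face; origin at the centre of its underside, z up. Its lever swings towards its own +x axis
- lever_tip (a point): centre of the black thumb paddle (8 mm thick, 32 mm wide along the counter's y, 24 mm high) at the end of the counter's sprung upright lever; it moves with the lever. The pivot, parallel to the counter's y, lies 65 mm from the paddle centre, 15 mm to +x of the counter's origin and 50 mm above its underside. At rest the lever leans 0.45 rad towards the counter's -x; the paddle is pushed towards +x, 57 mm along, to its stop
- lever (a joint): swing of the counter's lever in rad: 0 at rest, 0.9 at its stop; a spring brings it back when let go, and at the stop takes about 5 N at the paddle
- mortar: granite mortar, 120 mm across, 100 mm tall, bystander beyond the balance; origin at the centre of its underside
- pestle: granite pestle lying on the mat, 156 mm long along its x, 36 mm thick, bystander; origin under its middle
- cups: nested green measuring cups, 84 mm across, 67 mm tall, handles towards its -x, bystander; origin at the centre of the underside

How it is judged:
By the outcome, as a careful person would: the job done as asked, in the order asked, and still so for the second after the job is handed in, with the robot touching nothing.
Of can_a, can_b, can_c, can_d only 3 to 4 are there at a start; the rules pass over those that are not, and their reading is None.
At some moment in a run one of can_a, can_b, can_c, can_d, w300, w150, w100, w50 may be knocked a few centimetres aside while the robot is not near it.
It also fails if it takes over 210 s, if anything falls off the work surface, if the arm or the gripper's body presses on something with over 40 N, if the wrist force passes 120 N, or if a joint passes its speed limit or range.

ROBOT

A 6-joint arm with a two-finger parallel gripper is mounted at the origin on the work surface. World frame = base frame: x ahead of the robot, y to its left, z up, the work surface at z = 0. Lengths are in mm, angles in rad, forces in N, time in s.
With the tool pointing down it reaches from about 250 to 850 mm from the base axis. Payload 12.5 kg.
Tool frame: the origin (TCP) lies midway between the tips of the shut fingers; the grasp point (between the pads) lies grasp_offset behind it (grasp_offset is the distance from the TCP to the grasp point, in mm); z points along the fingers, y is the direction in which the jaws open and shut (so a half turn about z gives the same grasp; the last joint's range is limited). The gripper opens to 93 mm and grips with 3 to 60 N. Pads are 15 mm wide; open, the fingers measure 128 mm over their backs; the gripper's body (75 mm by 188 mm) begins 65 mm behind the grasp point.
Start: joints at [-1.2, 0.351, 1.652, -0, 1.139, -0.085], TCP at [242.115, -493.826, 218.633] pointing down, gripper open.
Joint ranges: [-2.75, 2.75], [-0.79, 2.1], [0.01, 2.65], [-1.57, 4.71], [0.07, 3.14], [-2.87, 2.87]. Speed limits (rad/s): [2.22, 2.22, 2.79, 3.14, 3.14, 3.14].

INTERFACE

Orientations are given as a unit quaternion [x, y, z, w].
In Python, from plant import observe, camera, camera_info, job_done, grasp_offset gives the robot as it stands. The module is installed in compiled form; this text tells all that it offers.
- The arm moves only by the tool servo_tool, never from a script. Its argument "motion" is a list of rows, each an object of numbers: "dx", "dy", "dz": the shift along the tool's x, y, z in mm; "roll": the turn about the tool's z in rad. In form: [{"dx": .., "dy": .., "dz": .., "roll": ..}, ...]. A call has 1 to 8 rows; each row shifts and turns the pose as measured when the row begins, along the tool's axes as they then stand; what a row does not reach is not made up. A row lasts 1/12 s, in which the tool goes at most 41.7 mm and 7.16 degrees, less where a joint would pass 70% of its speed; a pose out of reach is approached as far as the arm can. A call with a gripper value outside its range is refused whole. "grip" is the opening, from -1 (shut) to 1 (fully open), set as the call begins (left out, the last holds). The fingers move at their own pace and stop on an object; "force" is the grip in N (left out, the last holds). Time passes only in rows, so rows that do not move let the fingers close. It gives the time, the measured TCP pose, the force and the opening at its end, in the units of the state.
- observe(): the state, without advancing time (a new reading comes with each control period).
- camera(name): name is "scene" or "side" or "wrist"; returns the picture (480x640x3 uint8, red, green, blue); there is no depth.
- camera_info(name): a dict with "fov_y" (degrees; the focal length in pixels is half the picture's height over the tangent of half this angle, whatever the lens; pixels are square), "cx", "cy" (the principal point, pixels), "R" (3x3) and "t" (3): a world point X has camera coordinates R X + t; the wrist camera has in their place "hand_eye" (4x4, takes a point from camera to tool coordinates, whose origin is the TCP and whose axes are the flange's). Camera axes: x right, y down, z forward; pixel columns grow to the right and rows downward; lengths in mm; the calibration is good to about 2 mm. A picture is of the moment at which its call begins: read the wrist's pose just before it. camera_info takes no time and is no camera call.
- job_done(): hands the job in, once; it reports no verdict.
The state is a dict: "t": time; "joints": joint angles; "qvel": joint speeds; "joint_efforts": joint torques, N m; "tcp_pos": TCP position; "tool_rot": TCP orientation; "ft_force": force on the tool from outside, world axes, zero at the start; "ft_torque": the same for the moment, N m; "gripper_width": finger opening in mm.
Only numpy, scipy, OpenCV 4.12 (cv2) and the standard library are available. Lean on these libraries where they do the work, as an engineer would, in place of code of your own. Each camera call takes 0.05 s, during which the arm holds its last target.

## Working session

There is one attempt and no reset: what is moved stays moved. The work goes in short steps, Python scripts to look and compute and a tool call to move; the robot and the scene stay as the last step left them, time stands still between calls to the robot, and variables do not carry over. Pictures are saved under pics/ and viewed, and the job is handed in when it is done.

Besides the shell and the picture viewer there is one more tool, called after "Call:" by a JSON object that holds its "name" and its "arguments". servo_tool: Moves the arm, as the interface text tells. Its arguments: {"type":"object","properties":{"motion":{"type":"array","items":{"type":"object","properties":{"dx":{"type":"number"},"dy":{"type":"number"},"dz":{"type":"number"},"roll":{"type":"number"}}}},"grip":{"type":"number"},"force":{"type":"number"}},"required":["motion"]}

```bash
mkdir -p pics; cat > h.py <<'E'
import numpy as np, cv2, json
from plant import observe, camera, camera_info, job_done, grasp_offset
def save(n,f):
    im=camera(n); cv2.imwrite(f,im[:,:,::-1]); return im
def cal(n):
    i=camera_info(n); f=240/np.tan(np.radians(i['fov_y'])/2)
    K=np.array([[f,0,i['cx']],[0,f,i['cy']],[0,0,1]]); return i,K
def ray(n,uv,st=None):
    i,K=cal(n); d=np.linalg.inv(K)@np.array([uv[0],uv[1],1.])
    if n!='wrist':
        R=np.array(i['R']);t=np.array(i['t']); return -R.T@t, R.T@d
    from scipy.spatial.transform import Rotation as Ro
    H=np.array(i['hand_eye']); W=np.eye(4); W[:3,:3]=Ro.from_quat(st['tool_rot']).as_matrix(); W[:3,3]=st['tcp_pos']
    T=W@H; return T[:3,3], T[:3,:3]@d
def onz(n,uv,z,st=None):
    o,d=ray(n,uv,st); return o+d*(z-o[2])/d[2]
def proj(n,X,st=None):
    i,K=cal(n); X=np.array(X,float)
    if n!='wrist': c=np.array(i['R'])@X+np.array(i['t'])
    else:
        from scipy.spatial.transform import Rotation as Ro
        H=np.array(i['hand_eye']); W=np.eye(4); W[:3,:3]=Ro.from_quat(st['tool_rot']).as_matrix(); W[:3,3]=st['tcp_pos']
        T=np.linalg.inv(W@H); c=T[:3,:3]@X+T[:3,3]
    p=K@c; return p[:2]/p[2]
E
python3 - <<'E'
from h import *
s=observe(); print(s); print(grasp_offset() if callable(grasp_offset) else grasp_offset)
for n in ['scene','side','wrist']:
    save(n,f'pics/{n}0.png'); print(n,camera_info(n))
E
```

```text
{'t': 0.0, 'joints': array([-1.19961931e+00,  3.51201725e-01,  1.65240234e+00,  4.44112378e-06,
        1.13906929e+00, -8.45877350e-02]), 'qvel': array([-0.00098132, -0.00063005, -0.00094518, -0.00095002,  0.00187393,
       -0.0013348 ]), 'joint_efforts': array([ 1.35597031e-05, -4.97324431e+01, -2.85257685e+01,  6.99695991e-02,
        2.57319695e-02, -1.29028253e-04]), 'tcp_pos': array([ 241.99387405, -493.54022748,  218.12858701]), 'tool_rot': array([ 9.74147050e-01,  2.25914214e-01, -7.51693169e-05, -5.35102682e-04]), 'ft_force': array([-0.23568737,  0.09273039,  0.87200191]), 'ft_torque': array([ 0.0213011 ,  0.01233744, -0.06979924]), 'gripper_width': 92.72806230502663}
18.8
scene {'fov_y': 47.22540240111395, 'cx': 320.5269312057263, 'cy': 227.56313099201458, 'R': array([[ 0.23838417,  0.97100732,  0.01782629],
       [ 0.62278077, -0.13875791, -0.76999374],
       [-0.74519602,  0.19465619, -0.63780237]]), 't': array([-138.13923007, -312.88303684, 1604.39481534])}
side {'fov_y': 54.6565849970419, 'cx': 321.37115363860136, 'cy': 239.2973438513254, 'R': array([[-0.81513686, -0.57921821, -0.00762717],
       [-0.42696915,  0.60966999, -0.6678322 ],
       [ 0.39147063, -0.54111807, -0.74427278]]), 't': array([ 473.6738747 ,  324.20907501, 1012.23728075])}
wrist {'fov_y': 65.57015654374321, 'cx': 323.4080912741607, 'cy': 235.48336181509157, 'hand_eye': array([[ 9.04303950e-04, -9.65677588e-01, -2.59742138e-01,
         7.19578297e+01],
       [ 9.99999359e-01,  6.96296636e-04,  8.92829004e-04,
         8.24785019e-01],
       [-6.81327382e-04, -2.59742779e-01,  9.65677599e-01,
        -1.65505530e+02],
       [ 0.00000000e+00,  0.00000000e+00,  0.00000000e+00,
         1.00000000e+00]])}
```

View pics/scene0.png

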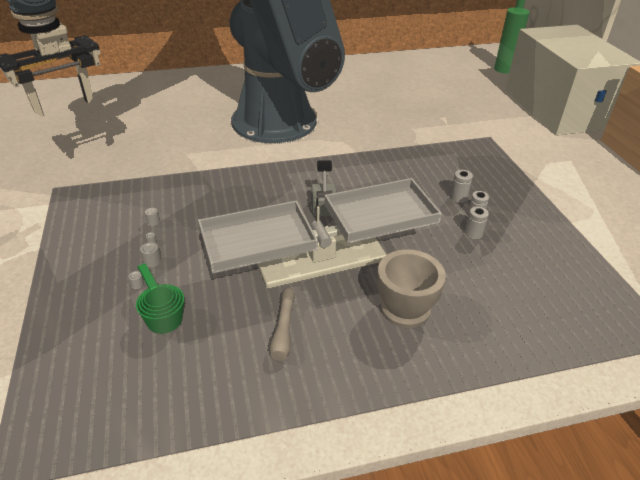

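View pics/side0.png

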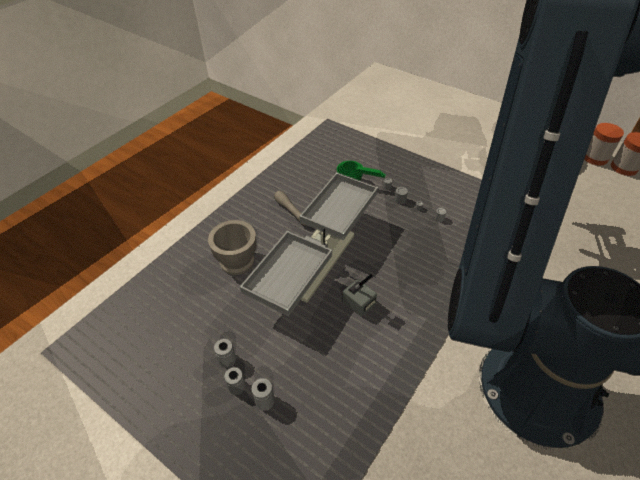

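View pics/wrist0.png

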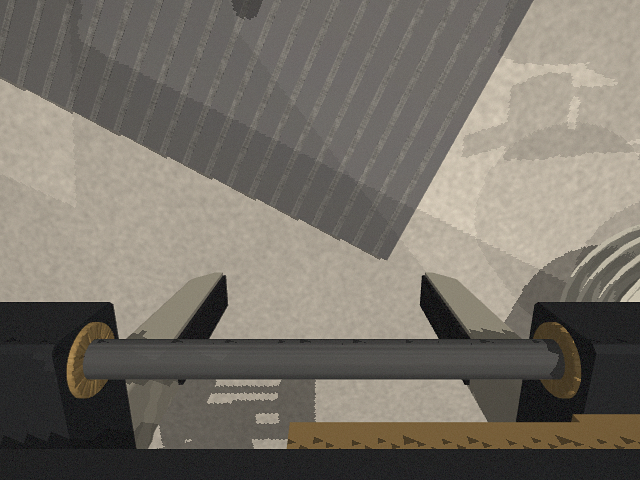

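The scene view shows three canisters near (463,185), (480,202) and (477,222). The weights are near (152,216), (150,238), (150,255) and (136,281), the counter paddle is at (324,166), and the left pan sits high. I'll zoom in.

```bash
python3 - <<'E'
import cv2,numpy as np
s=cv2.imread('pics/scene0.png'); d=cv2.imread('pics/side0.png')
def z(i,x0,y0,x1,y1,k,n): cv2.imwrite(n,cv2.resize(i[y0:y1,x0:x1],None,fx=k,fy=k,interpolation=cv2.INTER_CUBIC))
a=cv2.resize(s[195:295,110:210],(400,400),interpolation=cv2.INTER_CUBIC)
b=cv2.resize(s[155:255,430:530],(400,400),interpolation=cv2.INTER_CUBIC)
cv2.imwrite('pics/z1.png',np.hstack([a,b]))
z(s,190,140,450,300,3,'pics/z2.png')
a=cv2.resize(d[330:420,200:290],(400,400),interpolation=cv2.INTER_CUBIC)
b=cv2.resize(d[155:245,365:455],(400,400),interpolation=cv2.INTER_CUBIC)
cv2.imwrite('pics/z3.png',np.hstack([a,b]))
z(d,230,160,420,340,3,'pics/z4.png')
E
```

```text
(no output)
```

View pics/z1.png

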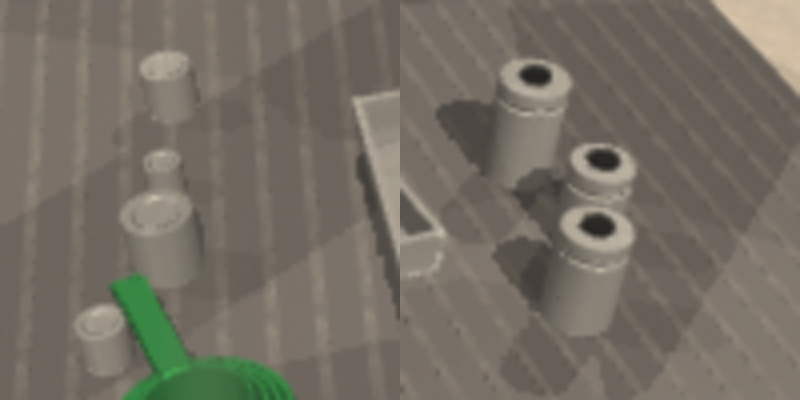

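View pics/z2.png

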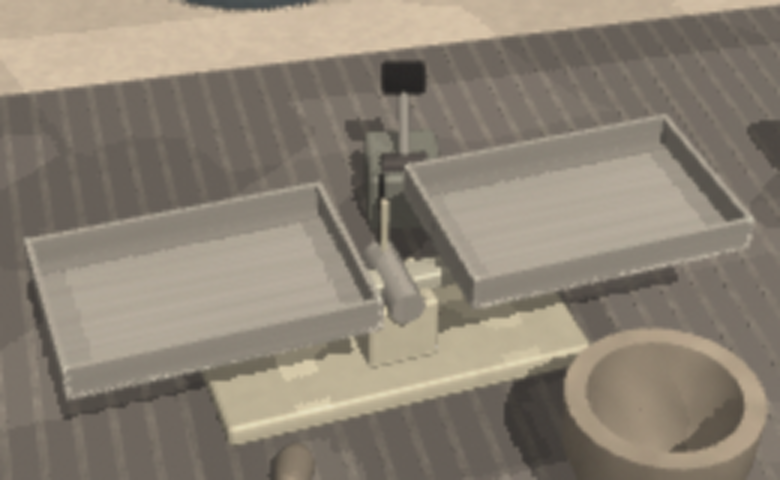

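View pics/z3.png

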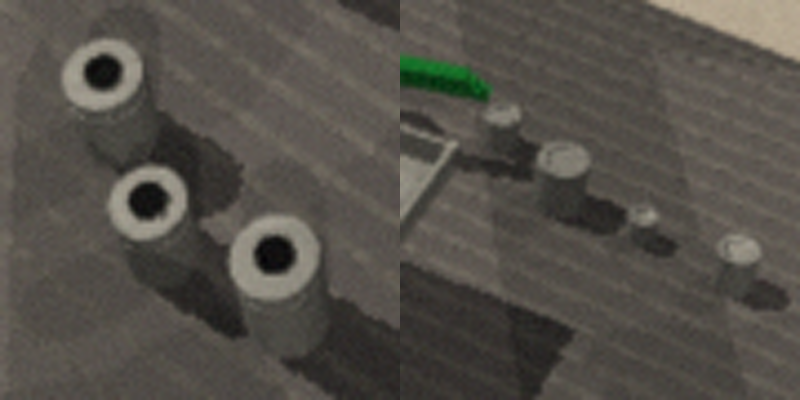

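View pics/z4.png

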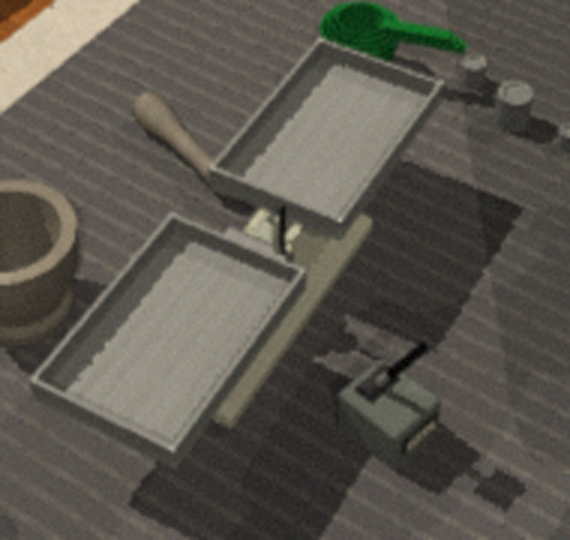

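```bash
cat >> h.py <<'E'
def tri(a,b,na='scene',nb='side'):
    o1,d1=ray(na,a);o2,d2=ray(nb,b); d1/=np.linalg.norm(d1);d2/=np.linalg.norm(d2)
    A=np.stack([d1,-d2],1); k=np.linalg.lstsq(A,o2-o1,rcond=None)[0]
    p,q=o1+k[0]*d1,o2+k[1]*d2; return (p+q)/2,np.linalg.norm(p-q)
E
python3 - <<'E'
from h import *
np.set_printoptions(precision=1,suppress=True)
P={'c?1':((463.8,173.8),(261.7,387.2)),'c?2':((480.8,195),(233.75,375)),'c?3':((479.2,211.2),(223.2,346.2)),
'w150':((151.2,211.8),(441.5,211.3)),'w50':((150.8,235),(419.2,203.4)),'w300':((149.2,248.2),(401.7,190.8)),'w100':((135.3,275.3),(387.5,180.9))}
for k,(a,b) in P.items(): print(k,*tri(a,b))
# pan rim corners scene (z2/3 + (190,140)) side (z4/3+(230,160))
S=lambda x,y:(x/3+190,y/3+140); D=lambda x,y:(x/3+230,y/3+160)
print('Rpan');
for a,b in [((28,241),(440,85)),((318,187),(340,222)),((378,302),(212,172)),((68,375),(322,42))]: print(tri(S(*a),D(*b)))
print('Lpan')
for a,b in [((406,166),(302,270)),((665,118),(172,450)),((750,220),(36,380)),((478,292),(172,216))]: print(tri(S(*a),D(*b)))
print('lever',tri(S(404,77),D(410,358)))
print('mortar',onz('scene',(410,265),100)); 
E
```

```text
c?1 [469.5 368.4  70.4] 3.319551596482025
c?2 [539.9 378.7  58.1] 4.496765521619509
c?3 [601.4 343.5  64.3] 3.3851193017207946
w150 [ 404.5 -345.6   29.9] 3.771952786637772
w50 [ 475.2 -348.1   21.2] 2.6034658773517196
w300 [ 537.  -349.2   37.9] 3.457015586395429
w100 [ 599.5 -377.    26.6] 1.6946130927038314
Rpan
(array([ 565.3, -241.2,  113.2]), np.float64(1.7406638228317888))
(array([546.9, -46.7, 111.9]), np.float64(2.840412974057091))
(array([670.9, -33.8, 110.9]), np.float64(1.2458263059283758))
(array([ 690.8, -229.7,  109.9]), np.float64(7.008855560698258))
Lpan
(array([541.2,  16.7, 115.1]), np.float64(1.611204509172288))
(array([522. , 213. , 113.3]), np.float64(3.255503134873982))
(array([646.1, 224. , 113.7]), np.float64(5.3895577506686445))
(array([670. ,  28.5, 108.3]), np.float64(7.598923647261657))
lever (array([425. ,  42.4, 111.2]), np.float64(6.671258174842648))
mortar [762.  120.6 100. ]
```

Call:
{"name": "servo_tool", "arguments": {"motion": [{"dz": -20, "roll": 0.115}, {"dz": -20, "roll": 0.115}, {"dz": -20, "roll": 0.115}, {"dz": -20, "roll": 0.115}, {"dx": 40, "dy": -10}, {"dx": 40, "dy": -10}, {"dx": 40, "dy": -10}, {"dx": 40, "dy": -10}], "grip": 0.4, "force": 15}}

```text
invalid input at $.motion[0]: expected keys dx, dy, dz, roll
```

All keys are required in every row.

Call:
{"name": "servo_tool", "arguments": {"motion": [{"dx": 0, "dy": 0, "dz": -20, "roll": 0.115}, {"dx": 0, "dy": 0, "dz": -20, "roll": 0.115}, {"dx": 0, "dy": 0, "dz": -20, "roll": 0.115}, {"dx": 0, "dy": 0, "dz": -20, "roll": 0.115}, {"dx": 40, "dy": -10, "dz": 0, "roll": 0}, {"dx": 40, "dy": -10, "dz": 0, "roll": 0}, {"dx": 40, "dy": -10, "dz": 0, "roll": 0}, {"dx": 40, "dy": -10, "dz": 0, "roll": 0}], "grip": 0.4, "force": 15}}

```text
t: 0.82
tcp_pos: [401.3, -458.4, 300.8]
tool_rot: [1.0, -0.019, -0.001, -0.002]
ft_force: [-0.8, -0.0, 0.1]
gripper_width: 64.9
```

Call:
{"name": "servo_tool", "arguments": {"motion": [{"dx": 20, "dy": -30, "dz": 0, "roll": -0.038}, {"dx": 20, "dy": -30, "dz": 0, "roll": 0}, {"dx": 10, "dy": -30, "dz": 0, "roll": 0}, {"dx": 0, "dy": -10, "dz": 0, "roll": 0}, {"dx": 0, "dy": 0, "dz": 0, "roll": 0}]}}

```text
t: 1.23
tcp_pos: [460.9, -351.9, 298.0]
tool_rot: [1.0, 0.004, -0.002, -0.004]
ft_force: [-0.1, 0.7, 0.0]
gripper_width: 65.0
```

```bash
python3 - <<'E'
from h import *
s=observe(); print(s['t'],s['tcp_pos'],s['tool_rot'],s['ft_force'])
save('wrist','pics/w1.png')
P=[(404.5,-345.6),(475,-348),(537,-349),(599.5,-377)]
for p,z in zip(P,(34,23,41,29)): print(proj('wrist',(*p,z),s))
E
```

```text
1.2333 [ 460.85275592 -351.86807671  297.98019445] [ 0.9999856   0.00353343 -0.00197312 -0.00352468] [-0.12807657  0.74492872  0.04907696]
[318.46100177 245.22904892]
[320.93447153 185.39874542]
[321.9980667  130.76932025]
[348.49396696  70.82443577]
```

View pics/w1.png

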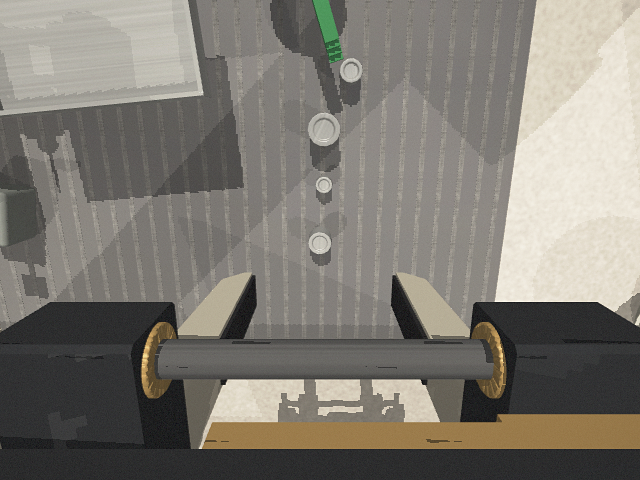

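Weight tops are at (319,243), (323,185), (323,128) and (350,70), agreeing with the triangulation. The cup handle lies right beside the 100 g weight. Next, the canisters.

```bash
python3 - <<'E'
from h import *
s=observe()
np.set_printoptions(precision=1,suppress=True)
for n,p,z in [('150',(319,243),34),('50',(323.5,185),23),('300',(323.5,129),41),('100',(350.5,70),29)]: print(n,onz('wrist',p,z,s))
print(onz('wrist',(330,60),30,s),onz('wrist',(341,58),30,s), 'panRcorner',onz('wrist',(202,95),117,s))
E
```

```text
150 [ 407.2 -347.2   34. ]
50 [ 475.4 -352.    23. ]
300 [ 538.7 -351.6   41. ]
100 [ 600.2 -380.2   29. ]
[ 609.8 -358.    30. ] [ 611.8 -369.7   30. ] panRcorner [ 565.6 -245.6  117. ]
```

Call:
{"name": "servo_tool", "arguments": {"motion": [{"dx": 6, "dy": -41, "dz": 0, "roll": 0}, {"dx": 6, "dy": -41, "dz": 0, "roll": 0}, {"dx": 6, "dy": -41, "dz": 0, "roll": 0}, {"dx": 6, "dy": -41, "dz": 0, "roll": 0}, {"dx": 6, "dy": -41, "dz": 0, "roll": 0}, {"dx": 6, "dy": -41, "dz": 0, "roll": 0}, {"dx": 0, "dy": -41, "dz": 0, "roll": 0}, {"dx": 0, "dy": -41, "dz": 0, "roll": 0}]}}

```text
t: 1.95
tcp_pos: [495.3, -31.1, 298.6]
tool_rot: [1.0, -0.008, -0.002, -0.001]
ft_force: [0.4, 0.2, -0.7]
gripper_width: 65.2
```

Call:
{"name": "servo_tool", "arguments": {"motion": [{"dx": 0, "dy": -41, "dz": 0, "roll": 0}, {"dx": 0, "dy": -41, "dz": 0, "roll": 0}, {"dx": 0, "dy": -41, "dz": 0, "roll": 0}, {"dx": 0, "dy": -41, "dz": 0, "roll": 0}, {"dx": 0, "dy": -41, "dz": 0, "roll": 0}, {"dx": 0, "dy": -41, "dz": 0, "roll": 0}, {"dx": 0, "dy": -41, "dz": 0, "roll": 0}, {"dx": 0, "dy": -41, "dz": 0, "roll": 0}]}}

```text
t: 2.62
tcp_pos: [506.4, 301.1, 300.7]
tool_rot: [1.0, -0.015, 0.001, -0.0]
ft_force: [1.1, -2.2, -0.4]
gripper_width: 65.3
```

Call:
{"name": "servo_tool", "arguments": {"motion": [{"dx": -10, "dy": -25, "dz": 0, "roll": -0.03}, {"dx": -10, "dy": -25, "dz": 0, "roll": 0}, {"dx": -5, "dy": -10, "dz": 0, "roll": 0}, {"dx": 0, "dy": 0, "dz": 0, "roll": 0}]}}

```text
t: 2.95
tcp_pos: [485.1, 366.2, 299.1]
tool_rot: [1.0, 0.0, 0.001, -0.0]
ft_force: [0.1, -0.4, 0.4]
gripper_width: 65.3
```

```bash
python3 - <<'E'
from h import *
s=observe(); print(s['t'],s['tcp_pos'],s['tool_rot'],s['ft_force'])
im=save('wrist','pics/w2.png')
cv2.imwrite('pics/w2z.png',cv2.resize(im[30:330,220:460,::-1],None,fx=2,fy=2))
E
```

```text
2.95 [485.07629458 366.2094013  299.06449627] [ 9.99999800e-01  8.97469224e-05  5.69531180e-04 -2.61097823e-04] [ 0.10820052 -0.3904513   0.44804731]
```

View pics/w2.png

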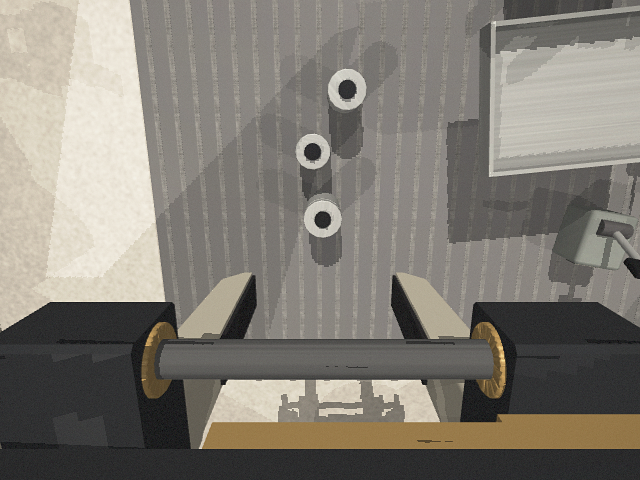

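View pics/w2z.png

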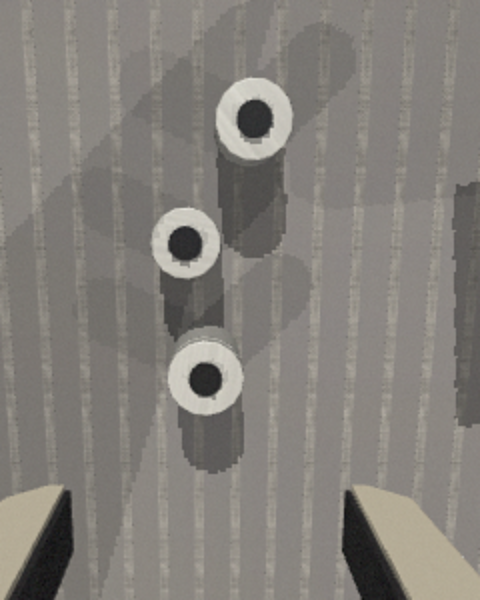

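```bash
python3 - <<'E'
from h import *
np.set_printoptions(precision=1,suppress=True)
s=observe()
for n,p,w,h in [('1',(322.7,219.0),37.5,(62,68,74)),('2',(312.5,151.2),34.5,(56,62)),('3',(347.2,89.0),39,(62,68,74))]:
    for z in h:
        a=onz('wrist',p,z,s); b=onz('wrist',(p[0]-w/2,p[1]),z-3,s);c=onz('wrist',(p[0]+w/2,p[1]),z-3,s)
        print(n,z,a,'diam',np.linalg.norm(b-c))
print('Lpan',onz('wrist',(491,22),117,s),onz('wrist',(491,176),117,s))
print('paddle',onz('wrist',(634,266),111,s))
E
```

```text
1 62 [468.8 365.   62. ] diam 41.76173628134837
1 68 [470.2 365.   68. ] diam 41.14400851062077
1 74 [471.5 365.   74. ] diam 40.52628073989318
2 56 [541.7 375.9  56. ] diam 37.199293827694746
2 62 [542.  375.7  62. ] diam 36.657072792983584
3 62 [603.4 340.2  62. ] diam 39.770660378758926
3 68 [602.8 340.5  68. ] diam 39.182384038651186
3 74 [602.1 340.9  74. ] diam 38.5941076985435
Lpan [649.8 223.9 117. ] [521.7 209.  117. ]
paddle [431.4  52.  111. ]
```

Call:
{"name": "servo_tool", "arguments": {"motion": [{"dx": -14.5, "dy": 1, "dz": 35, "roll": 0}, {"dx": 0, "dy": 0, "dz": 41, "roll": 0}, {"dx": 0, "dy": 0, "dz": 41, "roll": 0}, {"dx": 0, "dy": 0, "dz": 41, "roll": 0}, {"dx": 0, "dy": 0, "dz": 41, "roll": 0}, {"dx": 0, "dy": 0, "dz": 0, "roll": 0}]}}

```text
t: 3.5
tcp_pos: [480.2, 354.1, 97.8]
tool_rot: [1.0, -0.006, 0.006, -0.002]
ft_force: [-1.0, 0.1, -0.2]
gripper_width: 64.8
```

Call:
{"name": "servo_tool", "arguments": {"motion": [{"dx": -10, "dy": -11, "dz": 0, "roll": -0.012}, {"dx": 0, "dy": 0, "dz": 0, "roll": 0}]}}

```text
t: 3.67
tcp_pos: [471.8, 362.7, 98.9]
tool_rot: [1.0, -0.001, 0.005, -0.001]
ft_force: [-0.6, 1.3, 0.2]
gripper_width: 65.0
```

Call:
{"name": "servo_tool", "arguments": {"motion": [{"dx": -1, "dy": -2, "dz": 35, "roll": 0}, {"dx": 0, "dy": 0, "dz": 30, "roll": 0}, {"dx": 0, "dy": 0, "dz": 15, "roll": 0}, {"dx": 0, "dy": 0, "dz": 0, "roll": 0}]}}

```text
t: 4.0
tcp_pos: [479.1, 367.9, 28.8]
tool_rot: [1.0, -0.001, 0.013, -0.006]
ft_force: [-0.9, -0.3, -0.3]
gripper_width: 65.0
```

Call:
{"name": "servo_tool", "arguments": {"motion": [{"dx": -9, "dy": 2, "dz": 0, "roll": 0}, {"dx": 0, "dy": 0, "dz": 6, "roll": 0}, {"dx": 0, "dy": 0, "dz": 4, "roll": 0}, {"dx": 0, "dy": 0, "dz": 0, "roll": 0}]}}

```text
t: 4.33
tcp_pos: [473.3, 367.6, 26.0]
tool_rot: [1.0, -0.002, 0.017, -0.009]
ft_force: [0.3, -0.8, 0.2]
gripper_width: 65.4
```

Call:
{"name": "servo_tool", "arguments": {"motion": [{"dx": 0, "dy": 0, "dz": 0, "roll": 0}, {"dx": 0, "dy": 0, "dz": 0, "roll": 0}, {"dx": 0, "dy": 0, "dz": 0, "roll": 0}, {"dx": 0, "dy": 0, "dz": 0, "roll": 0}]}}

```text
t: 4.67
tcp_pos: [474.6, 368.4, 28.5]
tool_rot: [1.0, -0.001, 0.019, -0.01]
ft_force: [-0.1, -1.3, -0.3]
gripper_width: 64.6
```

```bash
python3 - <<'E'
from h import *
s=observe(); print(s['t'],s['tcp_pos'],s['tool_rot'],s['ft_force'],s['joint_efforts'],s['qvel'])
E
```

```text
4.6667 [474.56374897 368.39981038  28.45818843] [ 0.99977118 -0.00145219  0.01898657 -0.00974667] [-0.12183007 -1.25055919 -0.30400736] [ 7.59364368e-03 -5.99276519e+01 -2.15975618e+01 -3.31348716e-02
 -2.07057665e-01 -1.10005756e-03] [ 0.00048982 -0.00363345 -0.00145022 -0.000341    0.00175524 -0.0015974 ]
```

Call:
{"name": "servo_tool", "arguments": {"motion": [{"dx": -4, "dy": 3, "dz": 12, "roll": 0}, {"dx": 0, "dy": 0, "dz": 6, "roll": 0}]}}

```text
t: 4.83
tcp_pos: [472.1, 366.3, 11.3]
tool_rot: [1.0, -0.001, 0.02, -0.011]
ft_force: [-0.3, -0.9, -0.9]
gripper_width: 65.0
```

Call:
{"name": "servo_tool", "arguments": {"motion": [{"dx": 0, "dy": 0, "dz": 0.6, "roll": 0}, {"dx": 0, "dy": 0, "dz": 0.6, "roll": 0}, {"dx": 0, "dy": 0, "dz": 0.6, "roll": 0}, {"dx": 0, "dy": 0, "dz": 0.6, "roll": 0}], "grip": -1, "force": 15}}

```text
t: 5.17
tcp_pos: [472.4, 366.6, 8.3]
tool_rot: [1.0, -0.002, 0.02, -0.01]
ft_force: [-0.7, 1.5, 1.5]
gripper_width: 43.2
```

Call:
{"name": "servo_tool", "arguments": {"motion": [{"dx": 0, "dy": 0, "dz": 0, "roll": 0}, {"dx": 0, "dy": 0, "dz": 0, "roll": 0}]}}

```text
t: 5.33
tcp_pos: [472.5, 366.7, 8.4]
tool_rot: [1.0, -0.001, 0.02, -0.01]
ft_force: [-0.3, -0.6, -2.2]
gripper_width: 41.9
```

Call:
{"name": "servo_tool", "arguments": {"motion": [{"dx": 0, "dy": 0, "dz": -15, "roll": 0}, {"dx": 0, "dy": 0, "dz": -35, "roll": 0}, {"dx": 0, "dy": 0, "dz": -40, "roll": 0}, {"dx": 0, "dy": 0, "dz": -40, "roll": 0}, {"dx": 0, "dy": 0, "dz": -40, "roll": 0}, {"dx": 15, "dy": 30, "dz": -5, "roll": 0}, {"dx": 16, "dy": 38, "dz": 0, "roll": 0}, {"dx": 16, "dy": 38, "dz": 0, "roll": 0}]}}

```text
t: 6.0
tcp_pos: [509.8, 258.5, 190.9]
tool_rot: [1.0, 0.003, 0.019, -0.009]
ft_force: [1.8, 0.8, -1.9]
gripper_width: 41.7
```

Call:
{"name": "servo_tool", "arguments": {"motion": [{"dx": 15, "dy": 38, "dz": 0, "roll": 0}, {"dx": 15, "dy": 30, "dz": 0, "roll": 0}, {"dx": 10, "dy": 15, "dz": 0, "roll": 0}, {"dx": 0, "dy": 0, "dz": 0, "roll": 0}]}}

```text
t: 6.33
tcp_pos: [553.3, 165.8, 192.5]
tool_rot: [1.0, 0.001, 0.02, -0.009]
ft_force: [0.1, -0.2, -2.0]
gripper_width: 42.0
```

Call:
{"name": "servo_tool", "arguments": {"motion": [{"dx": 6, "dy": 10, "dz": 30, "roll": 0}, {"dx": 0, "dy": 0, "dz": 30, "roll": 0}, {"dx": 0, "dy": 0, "dz": 15, "roll": 0}, {"dx": 0, "dy": 0, "dz": 0, "roll": 0}]}}

```text
t: 6.67
tcp_pos: [563.2, 156.9, 116.6]
tool_rot: [1.0, -0.0, 0.022, -0.009]
ft_force: [-0.3, 0.1, -3.6]
gripper_width: 42.0
```

Call:
{"name": "servo_tool", "arguments": {"motion": [{"dx": 0, "dy": 0, "dz": 10, "roll": 0}, {"dx": 0, "dy": 0, "dz": 7, "roll": 0}, {"dx": 0, "dy": 0, "dz": 4, "roll": 0}]}}

```text
t: 6.92
tcp_pos: [564.0, 159.0, 95.9]
tool_rot: [1.0, 0.0, 0.022, -0.01]
ft_force: [1.0, 0.1, -0.8]
gripper_width: 41.7
```

```bash
python3 - <<'E'
from h import *
s=observe(); print(s['t'],s['tcp_pos'],s['ft_force'])
save('side','pics/s1.png')
im=save('scene','pics/c1.png'); cv2.imwrite('pics/c1z.png',cv2.resize(im[130:280,190:450,::-1],None,fx=3,fy=3))
E
```

```text
6.9167 [564.03980188 158.98090155  95.89707245] [ 0.98699134  0.11039877 -0.81186196]
```

View pics/c1z.png

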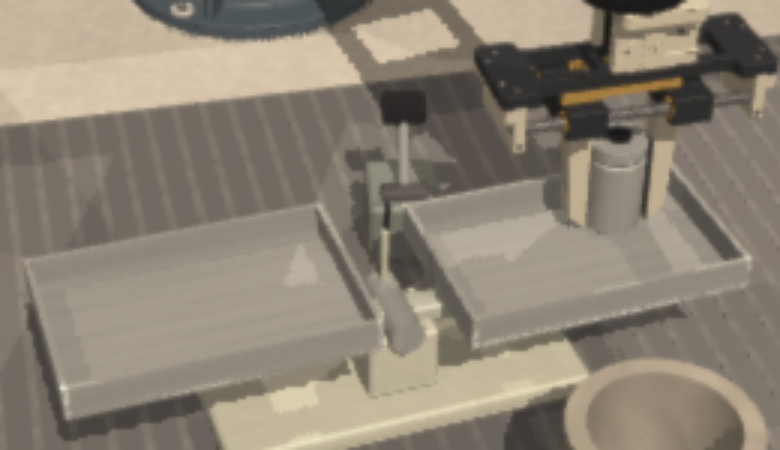

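The canister is inside the left pan's rims, at about (612,190) in the crop. I'll lower it a little further and release.

Call:
{"name": "servo_tool", "arguments": {"motion": [{"dx": 0, "dy": 0, "dz": 5, "roll": 0}, {"dx": 0, "dy": 0, "dz": 2, "roll": 0}, {"dx": 0, "dy": 0, "dz": 0.6, "roll": 0}]}}

```text
t: 7.27
tcp_pos: [565.1, 159.5, 89.4]
tool_rot: [1.0, 0.001, 0.023, -0.01]
ft_force: [-0.2, 0.1, -1.5]
gripper_width: 41.9
```

Call:
{"name": "servo_tool", "arguments": {"motion": [{"dx": 0, "dy": 0, "dz": 0, "roll": 0}, {"dx": 0, "dy": 0, "dz": 0, "roll": 0}, {"dx": 0, "dy": 0, "dz": 0, "roll": 0}], "grip": 0.14}}

```text
t: 7.52
tcp_pos: [565.8, 159.7, 90.3]
tool_rot: [1.0, 0.001, 0.024, -0.01]
ft_force: [0.6, -0.0, 0.4]
gripper_width: 52.6
```

Call:
{"name": "servo_tool", "arguments": {"motion": [{"dx": 0, "dy": 0, "dz": -20, "roll": 0}, {"dx": 0, "dy": 0, "dz": -35, "roll": 0}, {"dx": 0, "dy": 0, "dz": -35, "roll": 0}, {"dx": -4, "dy": -30, "dz": -10, "roll": 0}, {"dx": -4, "dy": -40, "dz": 0, "roll": 0}, {"dx": -4, "dy": -40, "dz": 0, "roll": 0}, {"dx": -4, "dy": -40, "dz": 0, "roll": 0}, {"dx": -4, "dy": -40, "dz": 0, "roll": 0}]}}

```text
t: 8.18
tcp_pos: [542.7, 348.2, 202.0]
tool_rot: [1.0, -0.005, 0.027, -0.011]
ft_force: [0.4, 1.2, 0.6]
gripper_width: 53.0
```

Call:
{"name": "servo_tool", "arguments": {"motion": [{"dx": -4, "dy": -30, "dz": 0, "roll": 0}, {"dx": 0, "dy": -8, "dz": 0, "roll": 0}, {"dx": 0, "dy": 0, "dz": 0, "roll": 0}], "grip": 0.35}}

```text
t: 8.43
tcp_pos: [537.0, 395.0, 203.7]
tool_rot: [1.0, -0.002, 0.028, -0.012]
ft_force: [-0.2, -0.4, 0.2]
gripper_width: 62.5
```

```bash
python3 - <<'E'
from h import *
s=observe(); print(s['t'],s['tcp_pos'],s['tool_rot'])
save('wrist','pics/w3.png')
im=save('scene','pics/c2.png'); cv2.imwrite('pics/c2z.png',cv2.resize(im[130:280,280:540,::-1],None,fx=3,fy=3))
E
```

```text
8.4333 [536.9657621  395.03594925 203.7001752 ] [ 0.9995358  -0.00188614  0.02775781 -0.01241493]
```

View pics/c2z.png

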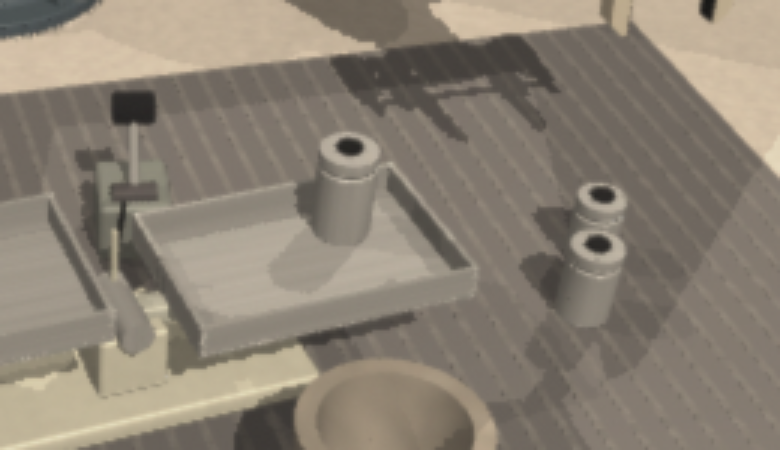

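View pics/w3.png

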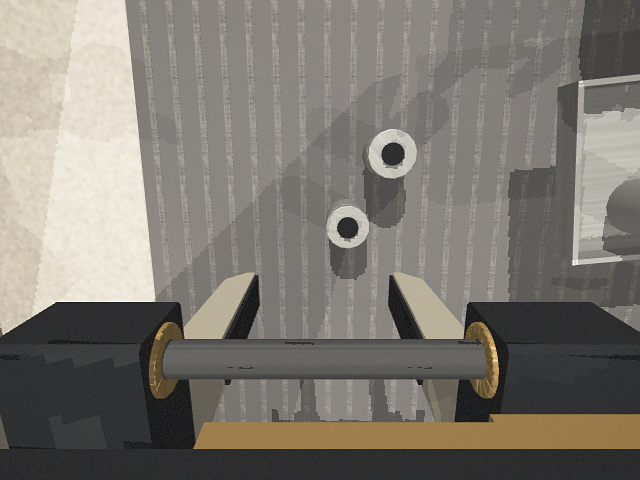

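```bash
python3 - <<'E'
from h import *
np.set_printoptions(precision=1,suppress=True)
s=observe()
print(onz('wrist',(347.5,228),62,s),onz('wrist',(393,154),68,s))
print('pan',onz('wrist',(581,83),101,s),onz('wrist',(576,264),101,s))
print(s['joints'])
E
```

```text
[541.5 374.9  62. ] [602.6 339.5  68. ]
pan [648.7 219.8 101. ] [521.7 206.1 101. ]
[ 0.6  0.5  1.4 -0.   1.1  2.1]
```

Call:
{"name": "servo_tool", "arguments": {"motion": [{"dx": -5, "dy": 24, "dz": 30, "roll": 0}, {"dx": 0, "dy": 0, "dz": 40, "roll": 0}, {"dx": 0, "dy": 0, "dz": 40, "roll": 0}, {"dx": 0, "dy": 0, "dz": 10, "roll": 0}]}}

```text
t: 8.87
tcp_pos: [543.3, 365.7, 84.8]
tool_rot: [0.999, -0.005, 0.032, -0.014]
ft_force: [0.1, -0.2, -0.8]
gripper_width: 62.7
```

Call:
{"name": "servo_tool", "arguments": {"motion": [{"dx": -5, "dy": -8, "dz": 25, "roll": -0.01}, {"dx": 0, "dy": 0, "dz": 30, "roll": 0}, {"dx": -2, "dy": 0, "dz": 12, "roll": 0}]}}

```text
t: 9.12
tcp_pos: [543.6, 371.7, 18.3]
tool_rot: [0.999, -0.003, 0.033, -0.014]
ft_force: [-0.7, -0.2, -0.6]
gripper_width: 62.9
```

Call:
{"name": "servo_tool", "arguments": {"motion": [{"dx": -2, "dy": -3, "dz": 8, "roll": 0}, {"dx": 0, "dy": 0, "dz": 1, "roll": 0}, {"dx": 0, "dy": 0, "dz": 1, "roll": 0}, {"dx": 0, "dy": 0, "dz": 1, "roll": 0}, {"dx": 0, "dy": 0, "dz": 1, "roll": 0}], "grip": -1}}

```text
t: 9.53
tcp_pos: [544.5, 374.0, 9.7]
tool_rot: [0.999, -0.004, 0.034, -0.015]
ft_force: [-0.5, 0.1, -0.4]
gripper_width: 38.2
```

Call:
{"name": "servo_tool", "arguments": {"motion": [{"dx": 0, "dy": 0, "dz": -15, "roll": 0}, {"dx": 0, "dy": 0, "dz": -35, "roll": 0}, {"dx": 0, "dy": 0, "dz": -40, "roll": 0}, {"dx": 0, "dy": 0, "dz": -40, "roll": 0}, {"dx": 0, "dy": 0, "dz": -40, "roll": 0}, {"dx": 16, "dy": 30, "dz": 0, "roll": 0}, {"dx": 16, "dy": 38, "dz": 0, "roll": 0}, {"dx": 16, "dy": 38, "dz": 0, "roll": 0}]}}

```text
t: 10.2
tcp_pos: [579.1, 266.0, 195.8]
tool_rot: [0.999, 0.001, 0.039, -0.017]
ft_force: [0.0, 0.5, -2.0]
gripper_width: 37.7
```

Call:
{"name": "servo_tool", "arguments": {"motion": [{"dx": 16, "dy": 38, "dz": 0, "roll": 0}, {"dx": 16, "dy": 30, "dz": 0, "roll": 0}, {"dx": 8, "dy": 15, "dz": 0, "roll": 0}, {"dx": 0, "dy": 0, "dz": 0, "roll": 0}]}}

```text
t: 10.53
tcp_pos: [623.3, 172.9, 202.2]
tool_rot: [0.999, -0.001, 0.043, -0.017]
ft_force: [-0.0, 0.6, -1.4]
gripper_width: 37.5
```

```bash
cat > o.py <<'E'
from h import *
s=observe(); print(round(s['t'],2),np.round(s['joints'],4).tolist(),np.round(s['joint_efforts'],2).tolist(),np.round(s['tcp_pos'],1).tolist(),np.round(s['tool_rot'],4).tolist(),s['ft_force'].round(2).tolist())
E
python3 o.py
```

```text
10.53 [0.1913, 0.4974, 1.4744, 0.0191, 1.0792, 1.7565] [-1.33, -58.95, -29.98, 0.05, -0.35, -0.5] [623.3, 172.9, 202.2] [0.9989, -0.0013, 0.0428, -0.0169] [-0.0, 0.57, -1.41]
```

Call:
{"name": "servo_tool", "arguments": {"motion": [{"dx": 0, "dy": 0, "dz": 0, "roll": 0}, {"dx": 0, "dy": 0, "dz": 0, "roll": 0}, {"dx": 0, "dy": 0, "dz": 0, "roll": 0}, {"dx": 0, "dy": 0, "dz": 0, "roll": 0}]}}

```text
t: 10.87
tcp_pos: [622.7, 174.3, 204.1]
tool_rot: [0.999, -0.001, 0.044, -0.017]
ft_force: [-0.6, -0.6, -0.8]
gripper_width: 37.7
```

```bash
python3 o.py
```

```text
10.87 [0.1936, 0.4942, 1.4747, 0.0194, 1.0801, 1.7587] [-0.7, -59.36, -29.95, 0.03, -0.39, -0.01] [622.7, 174.3, 204.1] [0.9989, -0.0013, 0.0437, -0.0173] [-0.55, -0.59, -0.77]
```

Call:
{"name": "servo_tool", "arguments": {"motion": [{"dx": -12, "dy": 14, "dz": 25, "roll": 0}, {"dx": 0, "dy": 2, "dz": 35, "roll": 0}, {"dx": 0, "dy": 0, "dz": 25, "roll": 0}]}}

```text
t: 11.12
tcp_pos: [620.3, 165.2, 122.3]
tool_rot: [0.999, 0.001, 0.05, -0.019]
ft_force: [0.4, 1.2, -1.6]
gripper_width: 37.8
```

Call:
{"name": "servo_tool", "arguments": {"motion": [{"dx": -2, "dy": 3, "dz": 18, "roll": 0}, {"dx": 0, "dy": 0, "dz": 9, "roll": 0}, {"dx": 0, "dy": 0, "dz": 5, "roll": 0}]}}

```text
t: 11.37
tcp_pos: [619.5, 165.7, 85.8]
tool_rot: [0.999, 0.003, 0.048, -0.018]
ft_force: [-1.5, -7.3, 22.3]
gripper_width: 37.9
```

Call:
{"name": "servo_tool", "arguments": {"motion": [{"dx": 0, "dy": 0, "dz": 2, "roll": 0}]}}

```text
t: 11.45
tcp_pos: [620.3, 165.8, 85.1]
tool_rot: [0.999, 0.004, 0.049, -0.018]
ft_force: [-8.3, -10.2, 22.0]
gripper_width: 37.8
```

Call:
{"name": "servo_tool", "arguments": {"motion": [{"dx": 0, "dy": 0, "dz": -2.5, "roll": 0}]}}

```text
t: 11.53
tcp_pos: [620.3, 166.1, 88.2]
tool_rot: [0.999, 0.004, 0.049, -0.017]
ft_force: [0.0, 0.5, -1.4]
gripper_width: 37.8
```

Call:
{"name": "servo_tool", "arguments": {"motion": [{"dx": 0, "dy": 0, "dz": 0, "roll": 0}, {"dx": 0, "dy": 0, "dz": 0, "roll": 0}], "grip": 0.06}}

```text
t: 11.7
tcp_pos: [621.2, 167.5, 90.4]
tool_rot: [0.999, 0.005, 0.05, -0.018]
ft_force: [0.7, -0.1, 0.6]
gripper_width: 46.5
```

Call:
{"name": "servo_tool", "arguments": {"motion": [{"dx": 0, "dy": 0, "dz": -20, "roll": 0}, {"dx": 0, "dy": 0, "dz": -38, "roll": 0}, {"dx": 0, "dy": 0, "dz": -40, "roll": 0}, {"dx": -5, "dy": 0, "dz": -40, "roll": 0}, {"dx": -36, "dy": 0, "dz": -15, "roll": 0}, {"dx": -38, "dy": 0, "dz": 0, "roll": 0}, {"dx": -38, "dy": 0, "dz": 0, "roll": 0}, {"dx": -38, "dy": 0, "dz": 0, "roll": 0}]}}

```text
t: 12.37
tcp_pos: [451.4, 163.3, 236.5]
tool_rot: [0.998, 0.005, 0.055, -0.02]
ft_force: [-0.2, 0.7, 0.4]
gripper_width: 49.2
```

```bash
python3 o.py
```

```text
12.37 [0.2428, 0.1436, 1.8819, 0.015, 0.9996, 1.7956] [-2.96, -30.4, -32.45, 0.01, 0.07, -0.45] [451.4, 163.3, 236.5] [0.9983, 0.0053, 0.0552, -0.0198] [-0.22, 0.73, 0.41]
```

Call:
{"name": "servo_tool", "arguments": {"motion": [{"dx": -38, "dy": 0, "dz": 0, "roll": 0}, {"dx": -38, "dy": 0, "dz": 0, "roll": 0}, {"dx": -38, "dy": 0, "dz": 0, "roll": 0}]}}

```text
t: 12.62
tcp_pos: [333.0, 162.6, 224.4]
tool_rot: [0.998, 0.005, 0.057, -0.021]
ft_force: [-0.5, 0.1, 1.3]
gripper_width: 48.9
```

```bash
python3 o.py
```

```text
12.62 [0.3258, -0.064, 2.1334, 0.0044, 0.9505, 1.8834] [-4.54, -16.19, -30.53, -0.0, -0.36, -0.83] [333.0, 162.6, 224.4] [0.9981, 0.0054, 0.0572, -0.0208] [-0.55, 0.07, 1.27]
```

Call:
{"name": "servo_tool", "arguments": {"motion": [{"dx": 0, "dy": 0, "dz": 0, "roll": 0}, {"dx": 0, "dy": 0, "dz": 0, "roll": 0}, {"dx": 0, "dy": 0, "dz": 0, "roll": 0}, {"dx": 0, "dy": 0, "dz": 0, "roll": 0}]}}

```text
t: 12.95
tcp_pos: [327.5, 163.2, 225.1]
tool_rot: [0.998, 0.007, 0.058, -0.022]
ft_force: [0.6, -0.4, 0.5]
gripper_width: 49.2
```

```bash
python3 o.py
```

```text
12.95 [0.3317, -0.0763, 2.1428, 0.0051, 0.9515, 1.8854] [0.33, -24.07, -27.21, 0.01, -0.42, 0.02] [327.5, 163.2, 225.1] [0.9981, 0.0072, 0.0579, -0.0217] [0.63, -0.4, 0.47]
```

Call:
{"name": "servo_tool", "arguments": {"motion": [{"dx": 0, "dy": 0, "dz": 0, "roll": 0}, {"dx": 0, "dy": 0, "dz": 0, "roll": 0}, {"dx": 0, "dy": 0, "dz": 0, "roll": 0}, {"dx": 0, "dy": 0, "dz": 0, "roll": 0}]}}

```text
t: 13.28
tcp_pos: [330.4, 163.5, 225.5]
tool_rot: [0.998, 0.006, 0.058, -0.022]
ft_force: [0.4, -0.3, 0.9]
gripper_width: 49.3
```

```bash
python3 o.py
```

```text
13.28 [0.3299, -0.0713, 2.1373, 0.0052, 0.9514, 1.8849] [0.05, -23.68, -27.96, 0.0, -0.47, -0.0] [330.4, 163.5, 225.5] [0.998, 0.0065, 0.0582, -0.0217] [0.45, -0.33, 0.89]
```

```bash
python3 - <<'E'
from h import *
np.set_printoptions(precision=0,suppress=True)
for p in [(150,75),(400,55),(280,70),(570,130),(500,75),(525,40)]: print(p,onz('scene',p,0))
for p in [(605,165),(635,175)]: print(p,onz('side',p,0))
E
```

```text
(150, 75) [-390. -347.    0.]
(400, 55) [-386.  535.    0.]
(280, 70) [-344.   84.    0.]
(570, 130) [233. 830.   0.]
(500, 75) [-154.  812.   -0.]
(525, 40) [-430. 1066.    0.]
(605, 165) [  71. -880.   -0.]
(635, 175) [ -20. -882.   -0.]
```

View pics/c2.png

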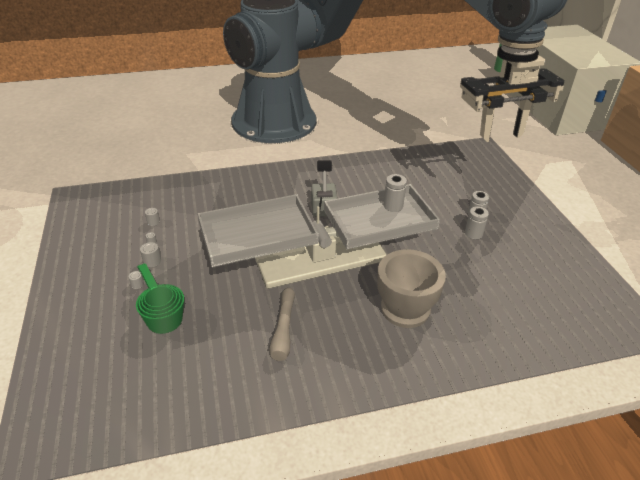

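Call:
{"name": "servo_tool", "arguments": {"motion": [{"dx": 0, "dy": 0, "dz": -41, "roll": 0}, {"dx": 0, "dy": 0, "dz": -41, "roll": 0}, {"dx": 0, "dy": 0, "dz": -41, "roll": 0}, {"dx": 0, "dy": 0, "dz": -41, "roll": 0}, {"dx": 0, "dy": 0, "dz": -41, "roll": 0}]}}

```text
t: 13.7
tcp_pos: [304.5, 153.1, 428.1]
tool_rot: [0.999, 0.006, 0.05, -0.019]
ft_force: [0.5, -0.4, 0.5]
gripper_width: 49.5
```

```bash
python3 o.py
```

```text
13.7 [0.3253, -0.2723, 1.8048, 0.0046, 1.5026, 1.8846] [0.38, -17.6, -28.57, 0.0, -2.05, 0.0] [304.5, 153.1, 428.1] [0.9986, 0.0057, 0.0498, -0.0189] [0.46, -0.36, 0.45]
```

Call:
{"name": "servo_tool", "arguments": {"motion": [{"dx": 41, "dy": 0, "dz": 0, "roll": 0}, {"dx": 41, "dy": 0, "dz": 0, "roll": 0}, {"dx": 41, "dy": 0, "dz": 0, "roll": 0}, {"dx": 41, "dy": 0, "dz": 0, "roll": 0}]}}

```text
t: 14.03
tcp_pos: [468.2, 154.9, 460.6]
tool_rot: [0.998, 0.007, 0.062, -0.023]
ft_force: [-0.6, 0.5, 0.4]
gripper_width: 49.0
```

```bash
python3 o.py
```

```text
14.03 [0.2145, 0.0307, 1.4702, 0.0187, 1.5108, 1.7709] [1.1, -43.13, -27.67, -0.07, -0.74, 0.31] [468.2, 154.9, 460.6] [0.9978, 0.0072, 0.0616, -0.0225] [-0.6, 0.47, 0.39]
```

Call:
{"name": "servo_tool", "arguments": {"motion": [{"dx": -41, "dy": 0, "dz": 0, "roll": 0}, {"dx": -41, "dy": 0, "dz": 0, "roll": 0}, {"dx": -41, "dy": 0, "dz": 0, "roll": 0}, {"dx": -41, "dy": 0, "dz": 0, "roll": 0}]}}

```text
t: 14.37
tcp_pos: [322.7, 154.5, 426.6]
tool_rot: [0.999, 0.003, 0.045, -0.018]
ft_force: [-0.6, -0.1, 1.6]
gripper_width: 49.2
```

Call:
{"name": "servo_tool", "arguments": {"motion": [{"dx": 0, "dy": 0, "dz": 41, "roll": 0}, {"dx": 0, "dy": 0, "dz": 41, "roll": 0}, {"dx": 0, "dy": 0, "dz": 41, "roll": 0}, {"dx": 0, "dy": 0, "dz": 41, "roll": 0}]}}

```text
t: 14.7
tcp_pos: [336.3, 161.8, 267.8]
tool_rot: [0.998, 0.004, 0.055, -0.021]
ft_force: [0.7, -0.0, -0.3]
gripper_width: 49.2
```

Call:
{"name": "servo_tool", "arguments": {"motion": [{"dx": 41, "dy": 0, "dz": 0, "roll": 0}, {"dx": 41, "dy": 0, "dz": 0, "roll": 0}, {"dx": 41, "dy": 0, "dz": 0, "roll": 0}, {"dx": 41, "dy": 0, "dz": 0, "roll": 0}]}}

```text
t: 15.03
tcp_pos: [486.3, 158.9, 262.8]
tool_rot: [0.999, 0.006, 0.036, -0.016]
ft_force: [-0.7, 0.2, 1.0]
gripper_width: 49.5
```

Call:
{"name": "servo_tool", "arguments": {"motion": [{"dx": 0, "dy": 0, "dz": -41, "roll": 0}, {"dx": 0, "dy": 0, "dz": -41, "roll": 0}, {"dx": 0, "dy": 0, "dz": -41, "roll": 0}, {"dx": 0, "dy": 0, "dz": -41, "roll": 0}]}}

```text
t: 15.37
tcp_pos: [482.4, 152.0, 412.6]
tool_rot: [1.0, 0.003, 0.018, -0.012]
ft_force: [0.1, -0.4, 0.2]
gripper_width: 49.4
```

The direction of the motion loop sets the tool tilt: "in high, down near, out low, up far" cancels it. I'll plan paths in that direction from here.

Call:
{"name": "servo_tool", "arguments": {"motion": [{"dx": -27, "dy": -28, "dz": 0, "roll": 0}, {"dx": -27, "dy": -28, "dz": 0, "roll": 0}, {"dx": -27, "dy": -28, "dz": 0, "roll": 0}, {"dx": 0, "dy": 0, "dz": 41, "roll": 0}, {"dx": 0, "dy": 0, "dz": 41, "roll": 0}, {"dx": 0, "dy": 0, "dz": 41, "roll": 0}, {"dx": 0, "dy": 0, "dz": 41, "roll": 0}, {"dx": 0, "dy": 0, "dz": 41, "roll": 0}], "grip": 0.4}}

```text
t: 16.03
tcp_pos: [416.5, 248.0, 218.4]
tool_rot: [0.999, 0.002, 0.033, -0.019]
ft_force: [1.5, 0.6, -0.0]
gripper_width: 65.1
```

Call:
{"name": "servo_tool", "arguments": {"motion": [{"dx": 35, "dy": -20, "dz": 0, "roll": 0}, {"dx": 35, "dy": -18, "dz": 0, "roll": 0}, {"dx": 35, "dy": -18, "dz": 0, "roll": 0}, {"dx": 35, "dy": -18, "dz": 0, "roll": 0}, {"dx": 25, "dy": -15, "dz": 0, "roll": 0}]}}

```text
t: 16.45
tcp_pos: [568.6, 331.5, 205.2]
tool_rot: [1.0, 0.002, 0.013, -0.009]
ft_force: [-0.3, -0.1, 0.4]
gripper_width: 65.3
```

```bash
python3 o.py; python3 - <<'E'
from h import *
s=observe(); save('wrist','pics/w4.png'); print(s['tcp_pos'],s['tool_rot'],proj('wrist',(602.7,340.2,68),s))
E
```

```text
16.45 [0.455, 0.545, 1.387, 0.0054, 1.1786, 2.0202] [-0.11, -65.82, -24.72, 0.02, -0.76, -0.13] [568.6, 331.5, 205.2] [0.9999, 0.0018, 0.0129, -0.009] [-0.32, -0.1, 0.39]
[568.60436985 331.45978708 205.18444142] [ 0.99987483  0.00180928  0.01286796 -0.00902544] [314.72988561 188.29983531]
```

View pics/w4.png

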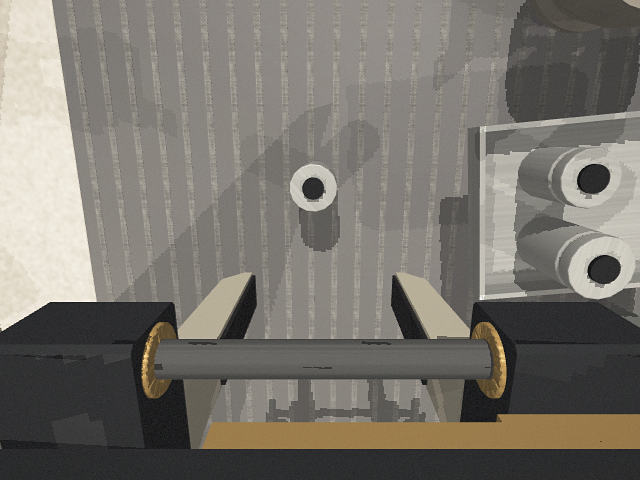

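The view shows canister c at (313,188), as predicted, and d and b upright in the pan.

Call:
{"name": "servo_tool", "arguments": {"motion": [{"dx": 15, "dy": -3, "dz": 30, "roll": 0}, {"dx": 10, "dy": -3, "dz": 38, "roll": 0}, {"dx": 0, "dy": 0, "dz": 40, "roll": 0}]}}

```text
t: 16.75
tcp_pos: [607.6, 345.0, 101.5]
tool_rot: [1.0, 0.002, 0.021, -0.013]
ft_force: [1.2, 0.6, 0.9]
gripper_width: 64.9
```

Call:
{"name": "servo_tool", "arguments": {"motion": [{"dx": -8, "dy": 6, "dz": 30, "roll": 0}, {"dx": -1, "dy": 0, "dz": 35, "roll": 0}, {"dx": 0, "dy": 0, "dz": 12, "roll": 0}]}}

```text
t: 17.0
tcp_pos: [599.8, 339.1, 13.2]
tool_rot: [1.0, 0.001, 0.017, -0.011]
ft_force: [-0.6, 0.1, -0.5]
gripper_width: 65.4
```

Call:
{"name": "servo_tool", "arguments": {"motion": [{"dx": 4, "dy": -1, "dz": 4, "roll": 0}, {"dx": 0, "dy": 0, "dz": 1, "roll": 0}, {"dx": 0, "dy": 0, "dz": 1, "roll": 0}, {"dx": 0, "dy": 0, "dz": 1, "roll": 0}, {"dx": 0, "dy": 0, "dz": 1, "roll": 0}], "grip": -1}}

```text
t: 17.42
tcp_pos: [606.1, 340.9, 6.8]
tool_rot: [1.0, 0.001, 0.017, -0.011]
ft_force: [-0.1, -0.3, -0.5]
gripper_width: 40.1
```

Call:
{"name": "servo_tool", "arguments": {"motion": [{"dx": 0, "dy": 0, "dz": -15, "roll": 0}, {"dx": 0, "dy": 0, "dz": -38, "roll": 0}, {"dx": 0, "dy": 0, "dz": -41, "roll": 0}, {"dx": 0, "dy": 0, "dz": -41, "roll": 0}, {"dx": 0, "dy": 0, "dz": -41, "roll": 0}, {"dx": 0, "dy": 10, "dz": -30, "roll": 0}, {"dx": -4, "dy": 38, "dz": 0, "roll": 0}, {"dx": -4, "dy": 41, "dz": 0, "roll": 0}]}}

```text
t: 18.08
tcp_pos: [590.2, 250.7, 231.5]
tool_rot: [1.0, 0.005, 0.024, -0.014]
ft_force: [0.8, -1.7, -3.0]
gripper_width: 39.8
```

Call:
{"name": "servo_tool", "arguments": {"motion": [{"dx": -4, "dy": 41, "dz": 0, "roll": 0}, {"dx": -4, "dy": 41, "dz": 0, "roll": 0}, {"dx": -4, "dy": 41, "dz": 0, "roll": 0}, {"dx": 0, "dy": 35, "dz": 0, "roll": 0}, {"dx": 0, "dy": 20, "dz": 0, "roll": 0}, {"dx": 0, "dy": 0, "dz": 0, "roll": 0}]}}

```text
t: 18.58
tcp_pos: [577.8, 61.1, 241.3]
tool_rot: [0.999, 0.004, 0.033, -0.014]
ft_force: [-0.7, -1.3, -1.6]
gripper_width: 40.3
```

Call:
{"name": "servo_tool", "arguments": {"motion": [{"dx": -12, "dy": -6, "dz": 30, "roll": 0}, {"dx": -3, "dy": -2, "dz": 40, "roll": 0}, {"dx": 0, "dy": 0, "dz": 35, "roll": 0}, {"dx": 0, "dy": 0, "dz": 8, "roll": 0}]}}

```text
t: 18.92
tcp_pos: [573.9, 72.2, 135.8]
tool_rot: [0.999, 0.002, 0.042, -0.015]
ft_force: [-0.7, 0.0, -2.1]
gripper_width: 39.8
```

Call:
{"name": "servo_tool", "arguments": {"motion": [{"dx": -4, "dy": 0, "dz": 25, "roll": 0}, {"dx": 0, "dy": 0, "dz": 14, "roll": 0}, {"dx": 0, "dy": 0, "dz": 5, "roll": 0}]}}

```text
t: 19.17
tcp_pos: [575.2, 75.5, 94.7]
tool_rot: [0.999, 0.003, 0.044, -0.015]
ft_force: [-0.6, 0.2, -0.9]
gripper_width: 39.5
```

Call:
{"name": "servo_tool", "arguments": {"motion": [{"dx": 0, "dy": 0, "dz": 6, "roll": 0}, {"dx": 0, "dy": 0, "dz": 1.5, "roll": 0}]}}

```text
t: 19.33
tcp_pos: [576.8, 76.6, 89.3]
tool_rot: [0.999, 0.004, 0.045, -0.015]
ft_force: [0.0, -0.4, -0.4]
gripper_width: 39.6
```

Call:
{"name": "servo_tool", "arguments": {"motion": [{"dx": 0, "dy": 0, "dz": 3, "roll": 0}]}}

```text
t: 19.42
tcp_pos: [578.0, 77.0, 87.7]
tool_rot: [0.999, 0.004, 0.046, -0.015]
ft_force: [0.9, -0.0, -1.8]
gripper_width: 39.6
```

Call:
{"name": "servo_tool", "arguments": {"motion": [{"dx": 0, "dy": 0, "dz": 0, "roll": 0}, {"dx": 0, "dy": 0, "dz": 0, "roll": 0}], "grip": 0.1}}

```text
t: 19.58
tcp_pos: [579.2, 77.2, 89.5]
tool_rot: [0.999, 0.004, 0.048, -0.015]
ft_force: [-0.1, -0.2, -0.1]
gripper_width: 48.4
```

Call:
{"name": "servo_tool", "arguments": {"motion": [{"dx": 0, "dy": 0, "dz": -20, "roll": 0}, {"dx": 0, "dy": 0, "dz": -38, "roll": 0}, {"dx": 0, "dy": 0, "dz": -40, "roll": 0}, {"dx": 0, "dy": 0, "dz": -40, "roll": 0}, {"dx": 0, "dy": 0, "dz": -40, "roll": 0}, {"dx": -25, "dy": 25, "dz": -40, "roll": 0}, {"dx": -30, "dy": 30, "dz": 0, "roll": 0}, {"dx": -30, "dy": 30, "dz": 0, "roll": 0}]}}

```text
t: 20.25
tcp_pos: [482.5, -7.6, 301.3]
tool_rot: [0.998, 0.007, 0.053, -0.015]
ft_force: [-0.6, -0.6, -1.2]
gripper_width: 51.6
```

```bash
python3 - <<'E'
from h import *
s=observe(); print(s['t'],s['tcp_pos'],s['tool_rot'])
im=save('side','pics/s2.png'); cv2.imwrite('pics/s2z.png',cv2.resize(im[150:420,200:450,::-1],None,fx=2.2,fy=2.2))
im=save('scene','pics/c3.png'); cv2.imwrite('pics/c3z.png',cv2.resize(im[130:290,120:450,::-1],None,fx=2.4,fy=2.4))
E
```

```text
20.25 [482.49734651  -7.63304049 301.28716499] [ 0.99847771  0.00658394  0.05271047 -0.01484965]
```

View pics/s2z.png

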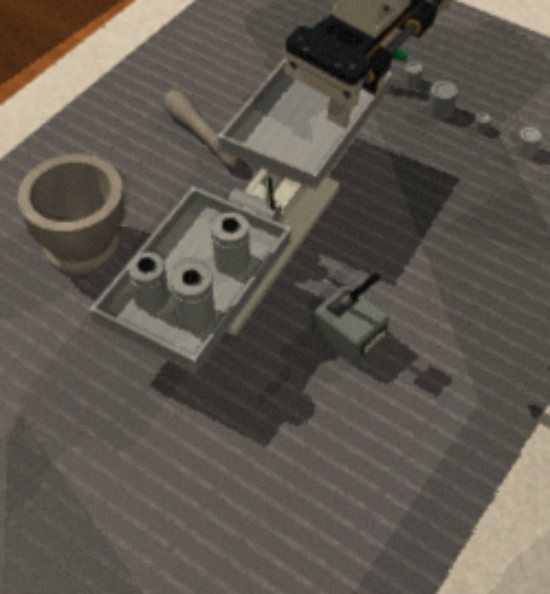

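View pics/c3z.png

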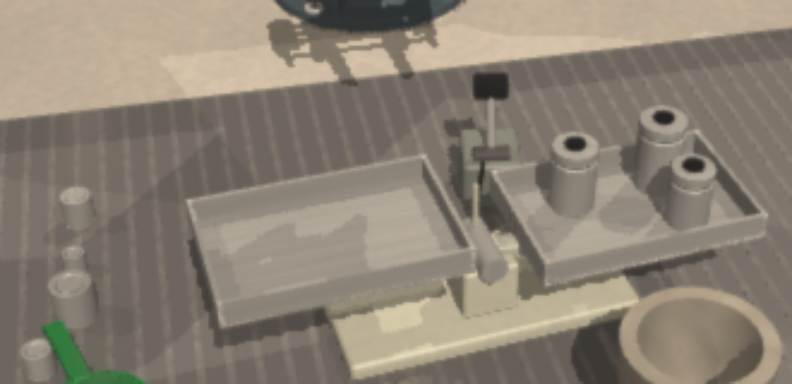

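Three canisters stand in the left pan, the left pan is down and the weights are undisturbed. The 300 g weight goes first, approached on a tilt-cancelling path.

Call:
{"name": "servo_tool", "arguments": {"motion": [{"dx": -26, "dy": 30, "dz": 0, "roll": 0}, {"dx": -24, "dy": 33, "dz": 0, "roll": 0}, {"dx": -24, "dy": 33, "dz": 0, "roll": 0}, {"dx": -24, "dy": 33, "dz": 0, "roll": 0}, {"dx": -16, "dy": 33, "dz": 0, "roll": 0}, {"dx": 0, "dy": 38, "dz": 0, "roll": 0}, {"dx": 0, "dy": 20, "dz": 30, "roll": 0}, {"dx": 0, "dy": 0, "dz": 41, "roll": 0}], "grip": 0.2}}

```text
t: 21.02
tcp_pos: [378.3, -238.6, 222.8]
tool_rot: [0.998, 0.006, 0.063, -0.007]
ft_force: [-0.1, -0.3, -1.1]
gripper_width: 55.8
```

Call:
{"name": "servo_tool", "arguments": {"motion": [{"dx": 0, "dy": 0, "dz": 41, "roll": 0}, {"dx": 0, "dy": 0, "dz": 25, "roll": 0}]}}

```text
t: 21.18
tcp_pos: [387.2, -239.6, 154.9]
tool_rot: [0.998, 0.004, 0.065, -0.006]
ft_force: [-0.1, 0.9, 0.2]
gripper_width: 55.8
```

Call:
{"name": "servo_tool", "arguments": {"motion": [{"dx": 30, "dy": 23, "dz": 0, "roll": 0}, {"dx": 32, "dy": 24, "dz": 0, "roll": 0}, {"dx": 32, "dy": 24, "dz": 0, "roll": 0}, {"dx": 30, "dy": 24, "dz": 0, "roll": 0}, {"dx": 10, "dy": 8, "dz": 0, "roll": 0}]}}

```text
t: 21.6
tcp_pos: [521.5, -339.4, 161.0]
tool_rot: [0.998, 0.003, 0.058, -0.011]
ft_force: [-0.2, 0.3, -0.3]
gripper_width: 55.8
```

```bash
python3 o.py; python3 - <<'E'
from h import *
s=observe(); save('wrist','pics/w5.png'); print(proj('wrist',(538.7,-351.6,41),s))
E
```

```text
21.6 [-0.693, 0.5032, 1.5769, 0.1104, 0.9895, 0.8137] [0.08, -56.34, -26.86, 0.31, -0.23, 0.03] [521.5, -339.4, 161.0] [0.9982, 0.0033, 0.0582, -0.0115] [-0.25, 0.27, -0.34]
[341.23293251 226.02540863]
```

View pics/w5.png

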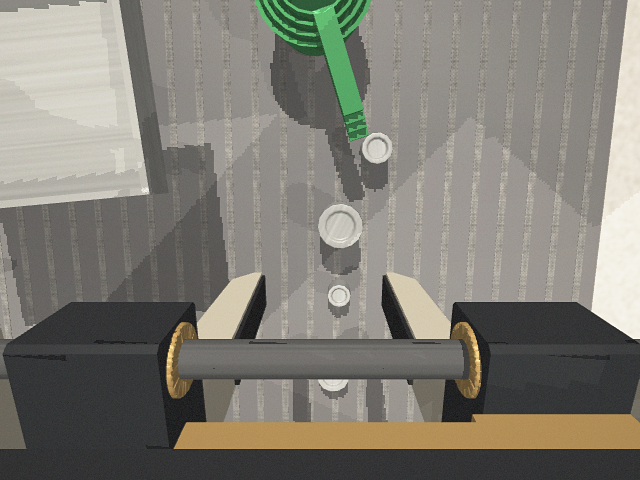

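Call:
{"name": "servo_tool", "arguments": {"motion": [{"dx": 2, "dy": 15, "dz": 25, "roll": 0}, {"dx": 0, "dy": 0, "dz": 38, "roll": 0}, {"dx": 0, "dy": 0, "dz": 20, "roll": 0}]}}

```text
t: 21.9
tcp_pos: [538.4, -355.6, 81.8]
tool_rot: [0.998, 0.004, 0.063, -0.008]
ft_force: [0.1, 0.2, -1.1]
gripper_width: 55.5
```

Call:
{"name": "servo_tool", "arguments": {"motion": [{"dx": -6, "dy": -3, "dz": 25, "roll": 0}, {"dx": 0, "dy": 0, "dz": 30, "roll": 0}, {"dx": 0, "dy": 0, "dz": 10, "roll": 0}]}}

```text
t: 22.15
tcp_pos: [540.8, -350.4, 13.1]
tool_rot: [0.998, 0.004, 0.063, -0.008]
ft_force: [0.3, 0.1, -1.0]
gripper_width: 56.0
```

Call:
{"name": "servo_tool", "arguments": {"motion": [{"dx": 0, "dy": 1, "dz": 5, "roll": 0}, {"dx": 0, "dy": 0, "dz": 1, "roll": 0}, {"dx": 0, "dy": 0, "dz": 1, "roll": 0}, {"dx": 0, "dy": 0, "dz": 1, "roll": 0}, {"dx": 0, "dy": 0, "dz": 1, "roll": 0}], "grip": -1}}

```text
t: 22.57
tcp_pos: [542.7, -350.9, 6.1]
tool_rot: [0.998, 0.004, 0.063, -0.008]
ft_force: [-0.6, -0.2, -2.9]
gripper_width: 35.7
```

Call:
{"name": "servo_tool", "arguments": {"motion": [{"dx": 0, "dy": 0, "dz": -15, "roll": 0}, {"dx": 0, "dy": 0, "dz": -38, "roll": 0}, {"dx": 0, "dy": 0, "dz": -41, "roll": 0}, {"dx": 0, "dy": 0, "dz": -41, "roll": 0}, {"dx": 0, "dy": 0, "dz": -38, "roll": 0}, {"dx": 10, "dy": -20, "dz": 0, "roll": 0}, {"dx": 13, "dy": -35, "dz": 0, "roll": 0}, {"dx": 13, "dy": -38, "dz": 0, "roll": 0}]}}

```text
t: 23.23
tcp_pos: [553.3, -264.8, 197.3]
tool_rot: [0.998, -0.0, 0.065, -0.005]
ft_force: [0.8, 1.2, -2.5]
gripper_width: 35.7
```

Call:
{"name": "servo_tool", "arguments": {"motion": [{"dx": 13, "dy": -35, "dz": 0, "roll": 0}, {"dx": 8, "dy": -22, "dz": 0, "roll": 0}, {"dx": 0, "dy": 0, "dz": 0, "roll": 0}]}}

```text
t: 23.48
tcp_pos: [576.0, -200.4, 204.7]
tool_rot: [0.998, 0.001, 0.068, -0.004]
ft_force: [-1.1, 0.1, -2.3]
gripper_width: 36.0
```

Call:
{"name": "servo_tool", "arguments": {"motion": [{"dx": 7, "dy": -12, "dz": 20, "roll": 0}, {"dx": 0, "dy": -2, "dz": 30, "roll": 0}, {"dx": 0, "dy": 0, "dz": 15, "roll": 0}]}}

```text
t: 23.73
tcp_pos: [594.6, -185.5, 146.2]
tool_rot: [0.997, 0.003, 0.073, -0.002]
ft_force: [0.3, 1.2, -3.5]
gripper_width: 35.9
```

Call:
{"name": "servo_tool", "arguments": {"motion": [{"dx": -3, "dy": 0, "dz": 14, "roll": 0}, {"dx": 0, "dy": 0, "dz": 8, "roll": 0}, {"dx": 0, "dy": 0, "dz": 4, "roll": 0}]}}

```text
t: 23.98
tcp_pos: [594.5, -186.2, 117.8]
tool_rot: [0.997, 0.003, 0.072, -0.002]
ft_force: [-0.0, -0.3, -2.4]
gripper_width: 35.6
```

Call:
{"name": "servo_tool", "arguments": {"motion": [{"dx": 0, "dy": 0, "dz": 3, "roll": 0}, {"dx": 0, "dy": 0, "dz": 2, "roll": 0}]}}

```text
t: 24.15
tcp_pos: [595.2, -186.9, 113.3]
tool_rot: [0.997, 0.002, 0.072, -0.002]
ft_force: [-2.6, 0.9, 2.0]
gripper_width: 35.7
```

Contact: the upward force is now +2 N. Release.

Call:
{"name": "servo_tool", "arguments": {"motion": [{"dx": 0, "dy": 0, "dz": 0, "roll": 0}, {"dx": 0, "dy": 0, "dz": 0, "roll": 0}], "grip": 0}}

```text
t: 24.32
tcp_pos: [596.1, -187.8, 115.0]
tool_rot: [0.997, 0.002, 0.073, -0.001]
ft_force: [-0.4, 0.1, 1.1]
gripper_width: 43.9
```

Call:
{"name": "servo_tool", "arguments": {"motion": [{"dx": 0, "dy": 0, "dz": -20, "roll": 0}, {"dx": 0, "dy": 0, "dz": -38, "roll": 0}, {"dx": 0, "dy": 0, "dz": -41, "roll": 0}, {"dx": 0, "dy": 0, "dz": -41, "roll": 0}, {"dx": 0, "dy": 0, "dz": -41, "roll": 0}, {"dx": 0, "dy": 0, "dz": -41, "roll": 0}, {"dx": 0, "dy": 0, "dz": -30, "roll": 0}]}}

```text
t: 24.9
tcp_pos: [557.1, -188.5, 370.6]
tool_rot: [0.997, 0.002, 0.073, -0.001]
ft_force: [-0.2, 0.0, -0.3]
gripper_width: 46.4
```

Call:
{"name": "servo_tool", "arguments": {"motion": [{"dx": -38, "dy": 12, "dz": 0, "roll": 0}, {"dx": -38, "dy": 12, "dz": 0, "roll": 0}, {"dx": -38, "dy": 12, "dz": 0, "roll": 0}, {"dx": -38, "dy": 12, "dz": 0, "roll": 0}, {"dx": -38, "dy": 12, "dz": 0, "roll": 0}, {"dx": -20, "dy": 12, "dz": 0, "roll": 0}]}}

```text
t: 25.4
tcp_pos: [348.1, -263.2, 352.8]
tool_rot: [0.996, 0.006, 0.087, 0.008]
ft_force: [0.1, -0.8, 0.6]
gripper_width: 46.4
```

```bash
python3 o.py; python3 - <<'E'
from h import *
im=save('scene','pics/c4.png'); cv2.imwrite('pics/c4z.png',cv2.resize(im[130:290,120:450,::-1],None,fx=2.4,fy=2.4))
E
```

```text
25.4 [-0.8299, -0.0607, 1.8128, 0.1237, 1.2629, 0.6998] [5.53, -29.23, -31.66, 0.3, -0.37, 0.82] [348.1, -263.2, 352.8] [0.9962, 0.0055, 0.0867, 0.0079] [0.09, -0.82, 0.61]
```

View pics/c4z.png

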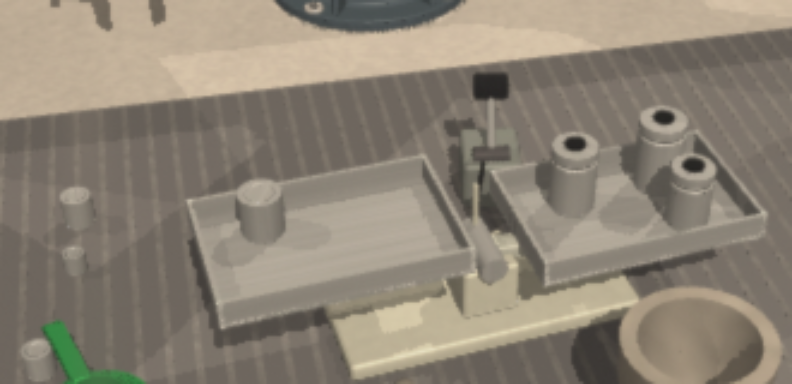

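Left is still down with 300 g on the right, so the canisters weigh 350 g or more. I'll run a tilt-cancelling loop before the next pick.

Call:
{"name": "servo_tool", "arguments": {"motion": [{"dx": 0, "dy": 0, "dz": 41, "roll": 0}, {"dx": 0, "dy": 0, "dz": 41, "roll": 0}, {"dx": 0, "dy": 0, "dz": 30, "roll": 0}, {"dx": 33, "dy": 22, "dz": 5, "roll": 0}, {"dx": 33, "dy": 22, "dz": 5, "roll": 0}, {"dx": 33, "dy": 22, "dz": 5, "roll": 0}, {"dx": 33, "dy": 22, "dz": 5, "roll": 0}]}}

```text
t: 26.03
tcp_pos: [496.5, -355.2, 247.3]
tool_rot: [0.996, 0.001, 0.088, 0.012]
ft_force: [-0.1, -0.0, 0.2]
gripper_width: 46.1
```

Call:
{"name": "servo_tool", "arguments": {"motion": [{"dx": 0, "dy": 0, "dz": -41, "roll": 0}, {"dx": 0, "dy": 0, "dz": -41, "roll": 0}, {"dx": 0, "dy": 0, "dz": -41, "roll": 0}, {"dx": 0, "dy": 0, "dz": -41, "roll": 0}, {"dx": 0, "dy": 0, "dz": -41, "roll": 0}]}}

```text
t: 26.45
tcp_pos: [467.0, -354.9, 436.8]
tool_rot: [0.997, 0.001, 0.077, 0.001]
ft_force: [-0.4, 0.4, 0.1]
gripper_width: 46.5
```

Call:
{"name": "servo_tool", "arguments": {"motion": [{"dx": -33, "dy": -22, "dz": 0, "roll": 0}, {"dx": -33, "dy": -22, "dz": 0, "roll": 0}, {"dx": -33, "dy": -22, "dz": 0, "roll": 0}, {"dx": -33, "dy": -22, "dz": 0, "roll": 0}]}}

```text
t: 26.78
tcp_pos: [339.3, -271.2, 430.0]
tool_rot: [0.996, 0.002, 0.088, 0.013]
ft_force: [-0.8, -1.1, 1.9]
gripper_width: 45.9
```

Call:
{"name": "servo_tool", "arguments": {"motion": [{"dx": -10, "dy": -38, "dz": 0, "roll": 0}, {"dx": -10, "dy": -38, "dz": 0, "roll": 0}, {"dx": 0, "dy": -38, "dz": 0, "roll": 0}, {"dx": 0, "dy": 0, "dz": 41, "roll": 0}, {"dx": 0, "dy": 0, "dz": 41, "roll": 0}, {"dx": 0, "dy": 0, "dz": 41, "roll": 0}, {"dx": 0, "dy": 0, "dz": 41, "roll": 0}]}}

```text
t: 27.37
tcp_pos: [347.8, -158.1, 272.3]
tool_rot: [0.994, 0.001, 0.104, 0.026]
ft_force: [1.2, -1.0, -0.3]
gripper_width: 46.5
```

Call:
{"name": "servo_tool", "arguments": {"motion": [{"dx": 41, "dy": 0, "dz": 0, "roll": 0}, {"dx": 41, "dy": 0, "dz": 0, "roll": 0}, {"dx": 41, "dy": 0, "dz": 0, "roll": 0}, {"dx": 41, "dy": 0, "dz": 0, "roll": 0}]}}

```text
t: 27.7
tcp_pos: [500.2, -150.0, 289.2]
tool_rot: [0.996, -0.001, 0.092, 0.019]
ft_force: [-0.3, -0.7, 1.0]
gripper_width: 46.3
```

Call:
{"name": "servo_tool", "arguments": {"motion": [{"dx": 0, "dy": 0, "dz": -41, "roll": 0}, {"dx": 0, "dy": 0, "dz": -41, "roll": 0}, {"dx": 0, "dy": 0, "dz": -41, "roll": 0}, {"dx": 0, "dy": 0, "dz": -41, "roll": 0}]}}

```text
t: 28.03
tcp_pos: [477.3, -143.0, 443.1]
tool_rot: [0.997, 0.001, 0.081, 0.014]
ft_force: [0.6, 0.5, 0.0]
gripper_width: 46.9
```

Call:
{"name": "servo_tool", "arguments": {"motion": [{"dx": 0, "dy": 0, "dz": 0, "roll": 0}, {"dx": 0, "dy": 0, "dz": 0, "roll": 0}]}}

```text
t: 28.2
tcp_pos: [478.4, -143.3, 453.6]
tool_rot: [0.996, 0.001, 0.088, 0.018]
ft_force: [0.4, 0.4, -1.1]
gripper_width: 46.6
```

Call:
{"name": "servo_tool", "arguments": {"motion": [{"dx": -38, "dy": 0, "dz": -8, "roll": 0}, {"dx": -38, "dy": 0, "dz": -8, "roll": 0}, {"dx": -38, "dy": 0, "dz": -8, "roll": 0}, {"dx": -38, "dy": 0, "dz": -8, "roll": 0}, {"dx": -10, "dy": 0, "dz": -8, "roll": 0}, {"dx": 0, "dy": 0, "dz": 0, "roll": 0}]}}

```text
t: 28.7
tcp_pos: [306.5, -141.6, 461.9]
tool_rot: [0.996, 0.002, 0.089, 0.018]
ft_force: [-0.1, 0.1, 0.3]
gripper_width: 46.4
```

```bash
python3 o.py
```

```text
28.7 [-0.6344, -0.3224, 1.7689, 0.0762, 1.5292, 0.9358] [-0.87, -15.1, -32.16, 0.29, -0.05, -0.46] [306.5, -141.6, 461.9] [0.9958, 0.0019, 0.0892, 0.0185] [-0.14, 0.06, 0.33]
```

Call:
{"name": "servo_tool", "arguments": {"motion": [{"dx": 0, "dy": 0, "dz": 0, "roll": 0}, {"dx": 0, "dy": 0, "dz": 0, "roll": 0}, {"dx": 0, "dy": 0, "dz": 0, "roll": 0}, {"dx": 0, "dy": 0, "dz": 0, "roll": 0}, {"dx": 0, "dy": 0, "dz": 0, "roll": 0}, {"dx": 0, "dy": 0, "dz": 0, "roll": 0}]}}

```text
t: 29.2
tcp_pos: [310.2, -142.2, 460.0]
tool_rot: [0.996, 0.002, 0.088, 0.017]
ft_force: [0.1, -0.1, -0.1]
gripper_width: 46.6
```

```bash
python3 o.py
```

```text
29.2 [-0.6291, -0.3134, 1.767, 0.0761, 1.5242, 0.94] [-0.08, -14.75, -33.58, 0.3, -0.57, 0.01] [310.2, -142.2, 460.0] [0.9959, 0.0022, 0.0885, 0.0174] [0.09, -0.14, -0.1]
```

The tilt is about the jaw axis and is the same at pick and place, so an object stays flat when set down. I'll accept it and carry on with few rows. Next is the 150 g weight.

Call:
{"name": "servo_tool", "arguments": {"motion": [{"dx": 0, "dy": 25, "dz": 25, "roll": 0}, {"dx": 0, "dy": 30, "dz": 27, "roll": 0}, {"dx": 0, "dy": 30, "dz": 27, "roll": 0}, {"dx": 0, "dy": 30, "dz": 27, "roll": 0}, {"dx": 0, "dy": 30, "dz": 27, "roll": 0}, {"dx": 5, "dy": 20, "dz": 35, "roll": 0}, {"dx": 5, "dy": 10, "dz": 38, "roll": 0}, {"dx": 0, "dy": 0, "dz": 35, "roll": 0}], "grip": 0.05}}

```text
t: 29.87
tcp_pos: [369.4, -335.9, 229.5]
tool_rot: [0.995, 0.004, 0.094, 0.023]
ft_force: [0.0, -0.9, 0.7]
gripper_width: 48.9
```

Call:
{"name": "servo_tool", "arguments": {"motion": [{"dx": 0, "dy": 0, "dz": 20, "roll": 0}]}}

```text
t: 29.95
tcp_pos: [373.0, -336.4, 205.7]
tool_rot: [0.995, 0.004, 0.093, 0.021]
ft_force: [0.2, 0.2, 1.0]
gripper_width: 48.7
```

```bash
python3 o.py; python3 - <<'E'
from h import *
s=observe(); save('wrist','pics/w6.png'); print(proj('wrist',(407.2,-347.2,34),s),proj('wrist',(475.4,-352,23),s))
E
```

```text
29.95 [-0.8925, 0.2036, 1.9008, 0.1524, 0.8928, 0.5828] [-0.82, -42.81, -28.69, 0.33, -0.17, 0.02] [373.0, -336.4, 205.7] [0.9954, 0.0041, 0.093, 0.0212] [0.24, 0.25, 1.03]
[326.19589944 213.62981756] [331.07134064 141.41344348]
```

View pics/w6.png

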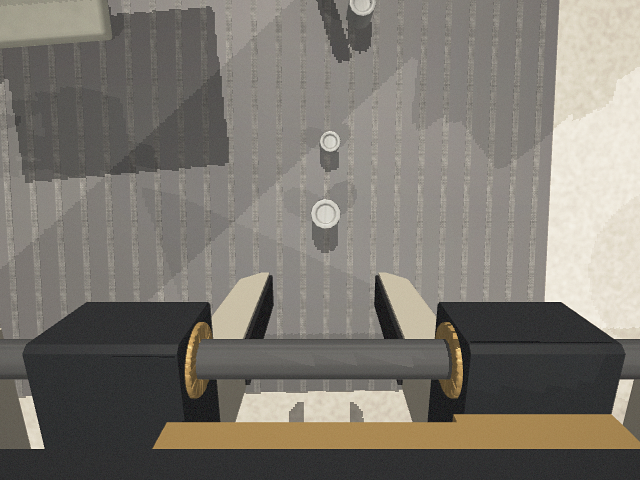

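Call:
{"name": "servo_tool", "arguments": {"motion": [{"dx": 0, "dy": 3, "dz": 35, "roll": 0}, {"dx": 0, "dy": 0, "dz": 41, "roll": 0}, {"dx": 0, "dy": 0, "dz": 41, "roll": 0}, {"dx": 0, "dy": 0, "dz": 25, "roll": 0}]}}

```text
t: 30.33
tcp_pos: [402.4, -347.3, 64.1]
tool_rot: [0.995, 0.005, 0.095, 0.023]
ft_force: [-0.4, -0.2, -0.3]
gripper_width: 48.8
```

Call:
{"name": "servo_tool", "arguments": {"motion": [{"dx": -3, "dy": -2, "dz": 28, "roll": 0}, {"dx": 0, "dy": 0, "dz": 20, "roll": 0}, {"dx": 0, "dy": 0, "dz": 6, "roll": 0}]}}

```text
t: 30.58
tcp_pos: [410.7, -347.0, 5.8]
tool_rot: [0.995, 0.005, 0.093, 0.022]
ft_force: [-1.2, 0.5, 5.1]
gripper_width: 49.0
```

Call:
{"name": "servo_tool", "arguments": {"motion": [{"dx": 0, "dy": 0, "dz": 1, "roll": 0}, {"dx": 0, "dy": 0, "dz": 0.5, "roll": 0}, {"dx": 0, "dy": 0, "dz": 0.5, "roll": 0}, {"dx": 0, "dy": 0, "dz": 0.5, "roll": 0}], "grip": -1}}

```text
t: 30.92
tcp_pos: [412.4, -345.2, 6.7]
tool_rot: [0.995, 0.006, 0.093, 0.018]
ft_force: [-0.0, -0.1, -1.8]
gripper_width: 27.9
```

Call:
{"name": "servo_tool", "arguments": {"motion": [{"dx": 0, "dy": 0, "dz": -20, "roll": 0}, {"dx": 0, "dy": 0, "dz": -41, "roll": 0}, {"dx": 0, "dy": 0, "dz": -41, "roll": 0}, {"dx": 0, "dy": 0, "dz": -41, "roll": 0}, {"dx": 10, "dy": 0, "dz": -35, "roll": 0}, {"dx": 34, "dy": -20, "dz": 5, "roll": 0}, {"dx": 35, "dy": -20, "dz": 6, "roll": 0}, {"dx": 35, "dy": -20, "dz": 6, "roll": 0}]}}

```text
t: 31.58
tcp_pos: [492.5, -281.0, 200.6]
tool_rot: [0.995, 0.002, 0.096, 0.023]
ft_force: [0.3, -0.3, -1.5]
gripper_width: 27.8
```

Call:
{"name": "servo_tool", "arguments": {"motion": [{"dx": 35, "dy": -22, "dz": 6, "roll": 0}, {"dx": 35, "dy": -22, "dz": 6, "roll": 0}, {"dx": 35, "dy": -22, "dz": 6, "roll": 0}, {"dx": 25, "dy": -20, "dz": 5, "roll": 0}]}}

```text
t: 31.92
tcp_pos: [627.3, -193.5, 205.1]
tool_rot: [0.995, 0.001, 0.099, 0.025]
ft_force: [-0.5, -1.3, -1.9]
gripper_width: 28.0
```

Call:
{"name": "servo_tool", "arguments": {"motion": [{"dx": 0, "dy": -12, "dz": 22, "roll": 0}, {"dx": 0, "dy": -3, "dz": 28, "roll": 0}, {"dx": 0, "dy": 0, "dz": 12, "roll": 0}]}}

```text
t: 32.17
tcp_pos: [646.9, -176.4, 148.0]
tool_rot: [0.994, 0.004, 0.104, 0.027]
ft_force: [-0.7, -0.3, -2.6]
gripper_width: 27.4
```

Call:
{"name": "servo_tool", "arguments": {"motion": [{"dx": 0, "dy": 2, "dz": 15, "roll": 0}, {"dx": 0, "dy": 0, "dz": 10, "roll": 0}, {"dx": 0, "dy": 0, "dz": 5, "roll": 0}]}}

```text
t: 32.42
tcp_pos: [653.0, -180.3, 117.9]
tool_rot: [0.994, 0.004, 0.103, 0.027]
ft_force: [-0.8, -0.8, -1.9]
gripper_width: 27.5
```

Call:
{"name": "servo_tool", "arguments": {"motion": [{"dx": 0, "dy": 0, "dz": 3, "roll": 0}, {"dx": 0, "dy": 0, "dz": 1.5, "roll": 0}]}}

```text
t: 32.58
tcp_pos: [653.7, -181.4, 113.9]
tool_rot: [0.994, 0.004, 0.103, 0.027]
ft_force: [-0.7, -1.2, -0.8]
gripper_width: 27.8
```

Call:
{"name": "servo_tool", "arguments": {"motion": [{"dx": 0, "dy": 0, "dz": 2.5, "roll": 0}]}}

```text
t: 32.67
tcp_pos: [654.4, -182.0, 112.4]
tool_rot: [0.994, 0.003, 0.104, 0.027]
ft_force: [-0.9, 0.3, 0.1]
gripper_width: 27.9
```

Call:
{"name": "servo_tool", "arguments": {"motion": [{"dx": 0, "dy": 0, "dz": 0, "roll": 0}, {"dx": 0, "dy": 0, "dz": 0, "roll": 0}], "grip": -0.2}}

```text
t: 32.83
tcp_pos: [654.8, -182.7, 113.7]
tool_rot: [0.994, 0.003, 0.105, 0.028]
ft_force: [-0.4, -0.3, -0.2]
gripper_width: 35.1
```

Call:
{"name": "servo_tool", "arguments": {"motion": [{"dx": 0, "dy": 0, "dz": -20, "roll": 0}, {"dx": 0, "dy": 0, "dz": -38, "roll": 0}, {"dx": 0, "dy": 0, "dz": -41, "roll": 0}, {"dx": 0, "dy": 0, "dz": -41, "roll": 0}, {"dx": -10, "dy": 10, "dz": -10, "roll": 0}, {"dx": -10, "dy": 30, "dz": 0, "roll": 0}, {"dx": -10, "dy": 35, "dz": 0, "roll": 0}, {"dx": -10, "dy": 35, "dz": 0, "roll": 0}]}}

```text
t: 33.5
tcp_pos: [584.5, -282.9, 272.0]
tool_rot: [0.994, 0.007, 0.109, 0.029]
ft_force: [1.2, 0.0, -0.2]
gripper_width: 37.3
```

Call:
{"name": "servo_tool", "arguments": {"motion": [{"dx": -10, "dy": 35, "dz": 0, "roll": 0}, {"dx": -10, "dy": 35, "dz": 0, "roll": 0}, {"dx": 0, "dy": 20, "dz": 0, "roll": 0}]}}

```text
t: 33.75
tcp_pos: [563.0, -379.5, 276.9]
tool_rot: [0.993, 0.007, 0.112, 0.032]
ft_force: [-0.4, 0.5, -0.4]
gripper_width: 37.4
```

```bash
python3 o.py; python3 - <<'E'
from h import *
im=save('scene','pics/c5.png'); cv2.imwrite('pics/c5z.png',cv2.resize(im[130:290,120:450,::-1],None,fx=2.4,fy=2.4))
s=observe();save('wrist','pics/w7.png');print(proj('wrist',(600.2,-380.2,29),s))
E
```

```text
33.75 [-0.7012, 0.4343, 1.4011, 0.1086, 1.097, 0.8164] [0.73, -60.22, -29.61, 0.31, -1.03, -0.03] [563.0, -379.5, 276.9] [0.9932, 0.0068, 0.1115, 0.0316] [-0.35, 0.47, -0.4]
[306.92450657 218.41782947]
```

View pics/c5z.png

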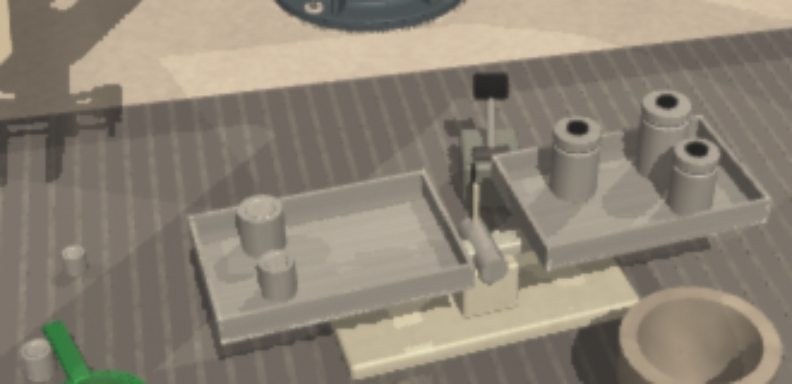

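View pics/w7.png

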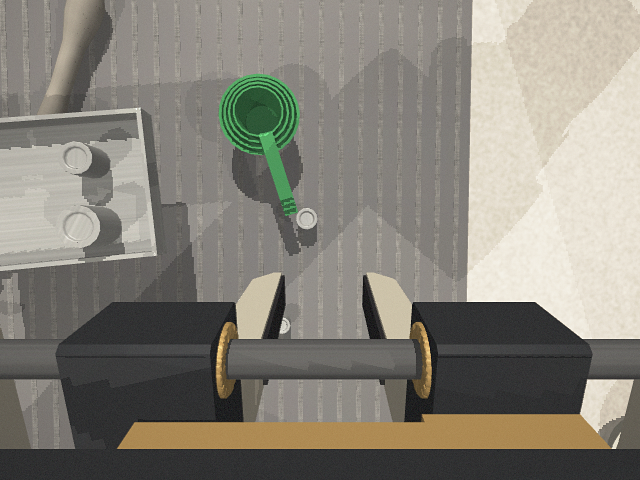

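The right pan has started to sink. I'll wait with camera calls, which hold the target without drift, then compare.

```bash
python3 - <<'E'
from h import *
for i in range(44): camera('side')
print(observe()['t'])
im=save('scene','pics/c6.png'); cv2.imwrite('pics/c6z.png',cv2.resize(im[130:290,120:450,::-1],None,fx=2.4,fy=2.4))
a=cv2.imread('pics/scene0.png'); b=cv2.imread('pics/c6.png')
cv2.imwrite('pics/cmp.png',np.hstack([cv2.resize(x[165:275,285:365],None,fx=4.9,fy=4.9,interpolation=cv2.INTER_CUBIC) for x in (a,b)]))
E
```

```text
36.05
```

View pics/c6z.png

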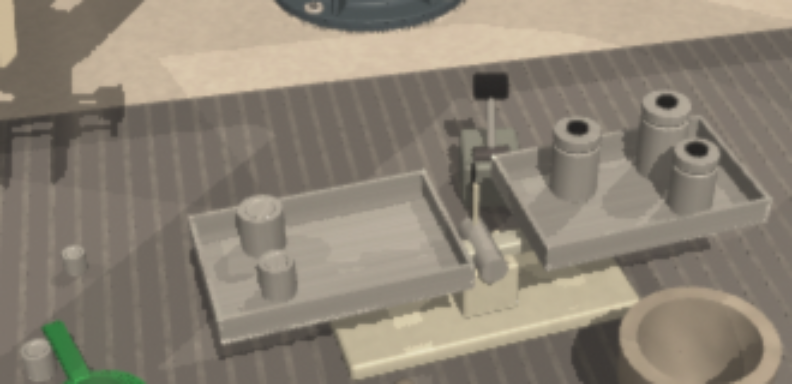

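View pics/cmp.png

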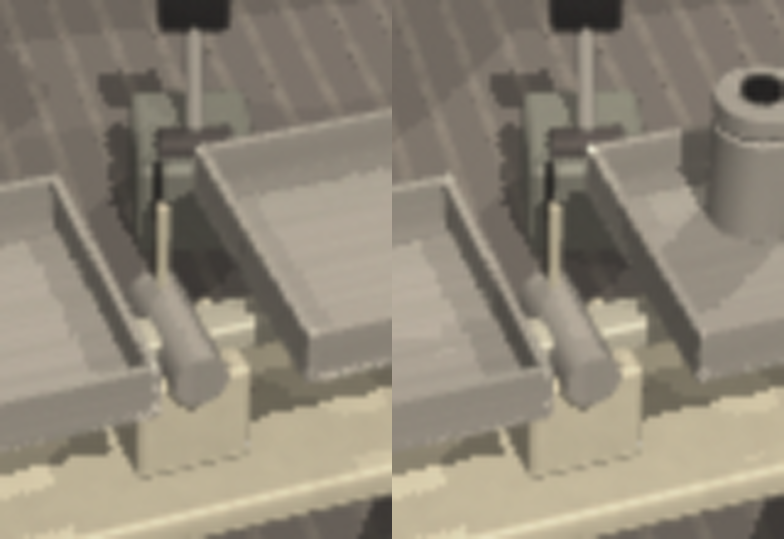

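The image matches the initial empty (level) picture: needle and both pan rims are at the same pixels. So 300 + 150 g balances. Now I'll move above the counter to measure the lever, with the gripper shut.

Call:
{"name": "servo_tool", "arguments": {"motion": [{"dx": -16, "dy": -30, "dz": -6, "roll": 0}, {"dx": -17, "dy": -37, "dz": -6, "roll": 0}, {"dx": -17, "dy": -37, "dz": -6, "roll": 0}, {"dx": -17, "dy": -37, "dz": -6, "roll": 0}, {"dx": -17, "dy": -37, "dz": -6, "roll": 0}, {"dx": -17, "dy": -37, "dz": -6, "roll": 0}, {"dx": -17, "dy": -37, "dz": -6, "roll": 0}, {"dx": -17, "dy": -37, "dz": -6, "roll": 0}], "grip": -1}}

```text
t: 36.77
tcp_pos: [417.3, -87.6, 271.8]
tool_rot: [0.993, 0.004, 0.112, 0.031]
ft_force: [1.3, 0.9, -0.4]
gripper_width: 0.1
```

Call:
{"name": "servo_tool", "arguments": {"motion": [{"dx": -17, "dy": -37, "dz": -6, "roll": 0}, {"dx": -17, "dy": -37, "dz": -6, "roll": 0}, {"dx": -17, "dy": -30, "dz": -4, "roll": 0}, {"dx": 0, "dy": 0, "dz": 0, "roll": 0}]}}

```text
t: 37.1
tcp_pos: [358.7, 21.7, 269.9]
tool_rot: [0.993, 0.005, 0.113, 0.031]
ft_force: [0.3, -0.9, 0.4]
gripper_width: 0.7
```

```bash
python3 o.py; python3 - <<'E'
from h import *
s=observe();save('wrist','pics/w8.png');print(proj('wrist',(425,42,111),s))
save('side','pics/s3.png')
im=save('scene','pics/c7.png')
E
```

```text
37.1 [-0.0275, -0.2036, 2.1441, -0.0651, 0.9727, 1.5638] [2.74, -19.76, -29.71, -0.38, -0.67, 1.53] [358.7, 21.7, 269.9] [0.9931, 0.0049, 0.1134, 0.0308] [0.31, -0.9, 0.41]
[288.96678864 185.12292262]
```

View pics/w8.png

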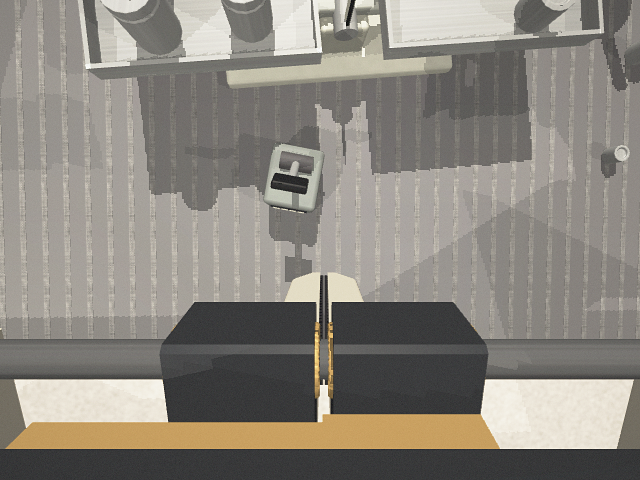

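View pics/s3.png

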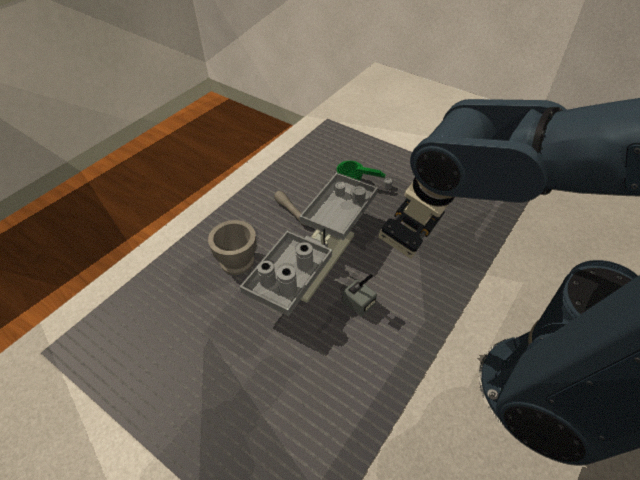

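```bash
python3 - <<'E'
from h import *
np.set_printoptions(precision=1,suppress=True)
s=observe()
b=cv2.imread('pics/w8.png'); g=cv2.cvtColor(b,cv2.COLOR_BGR2GRAY)
m=np.zeros_like(g); m[160:205,262:318]=(g[160:205,262:318]<45)*255
n,l,st,c=cv2.connectedComponentsWithStats(m); 
for i in range(1,n):
    if st[i,4]>40: print(st[i],c[i],cv2.minAreaRect(np.argwhere(l==i)[:,::-1].astype(np.float32)))
print('top edge z123 / centre', onz('wrist',(289.5,184),115,s))
c=[onz('wrist',p,53,s) for p in [(265,203),(275,144),(321,151),(310,210)]]; print(np.array(c)); print(np.mean(c,0))
im=cv2.imread('pics/s3.png'); cv2.imwrite('pics/s3z.png',cv2.resize(im[160:240,290:450],None,fx=4.9,fy=4.9,interpolation=cv2.INTER_CUBIC))
E
```

```text
[272 173  36  15 229] [290.3 179.1] ((289.84814453125, 179.38050842285156), (34.71310806274414, 8.411806106567383), 11.633633613586426)
[271 182  35  12  93] [289.  189.2] ((287.8077087402344, 187.96151733398438), (35.3009033203125, 5.491251468658447), 11.309932708740234)
top edge z123 / centre [428.9  37.6 115. ]
[[415.3  64.8  53. ]
 [476.8  54.2  53. ]
 [470.2   6.1  53. ]
 [408.1  17.7  53. ]]
[442.6  35.7  53. ]
```

View pics/s3z.png

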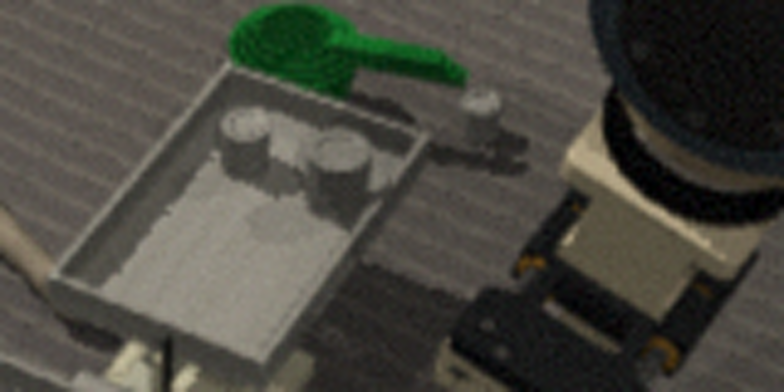

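The counter centre is (442.6, 35.7) with yaw about −0.175. The paddle is at about (429, 38), consistent from the box and the paddle separately. I'll descend behind it.

Call:
{"name": "servo_tool", "arguments": {"motion": [{"dx": 0, "dy": -25, "dz": 25, "roll": 0}, {"dx": 0, "dy": -8, "dz": 35, "roll": 0}, {"dx": 0, "dy": 0, "dz": 38, "roll": 0}, {"dx": 0, "dy": 0, "dz": 20, "roll": 0}]}}

```text
t: 37.58
tcp_pos: [396.6, 40.7, 155.6]
tool_rot: [0.992, -0.0, 0.121, 0.032]
ft_force: [0.3, -0.1, -0.1]
gripper_width: 0.5
```

Call:
{"name": "servo_tool", "arguments": {"motion": [{"dx": -14, "dy": -4, "dz": 18, "roll": 0.09}, {"dx": -4, "dy": -2, "dz": 22, "roll": 0.085}, {"dx": 0, "dy": 0, "dz": 8, "roll": 0}]}}

```text
t: 37.83
tcp_pos: [392.7, 39.9, 99.1]
tool_rot: [0.988, -0.094, 0.122, 0.021]
ft_force: [0.1, 0.4, 0.3]
gripper_width: 0.3
```

```bash
python3 o.py; python3 - <<'E'
from h import *
im=save('side','pics/s4.png'); cv2.imwrite('pics/s4z.png',cv2.resize(im[200:340,290:450,::-1],None,fx=4,fy=4,interpolation=cv2.INTER_CUBIC))
im=save('scene','pics/c8.png'); cv2.imwrite('pics/c8z.png',cv2.resize(im[100:280,200:440,::-1],None,fx=3.3,fy=3.3,interpolation=cv2.INTER_CUBIC))
E
```

```text
37.83 [0.0346, 0.1863, 2.2892, -0.1736, 0.4347, 1.9445] [0.62, -31.26, -18.78, -0.18, -1.06, 1.51] [392.7, 39.9, 99.1] [0.9878, -0.0942, 0.1218, 0.0211] [0.07, 0.38, 0.29]
```

View pics/s4z.png

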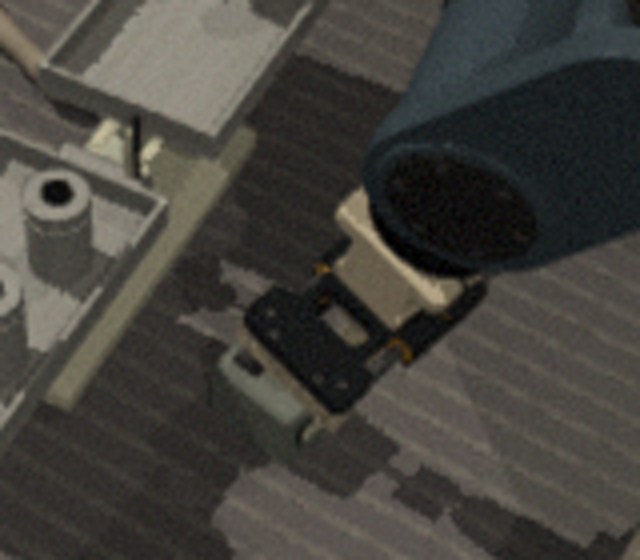

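View pics/c8z.png

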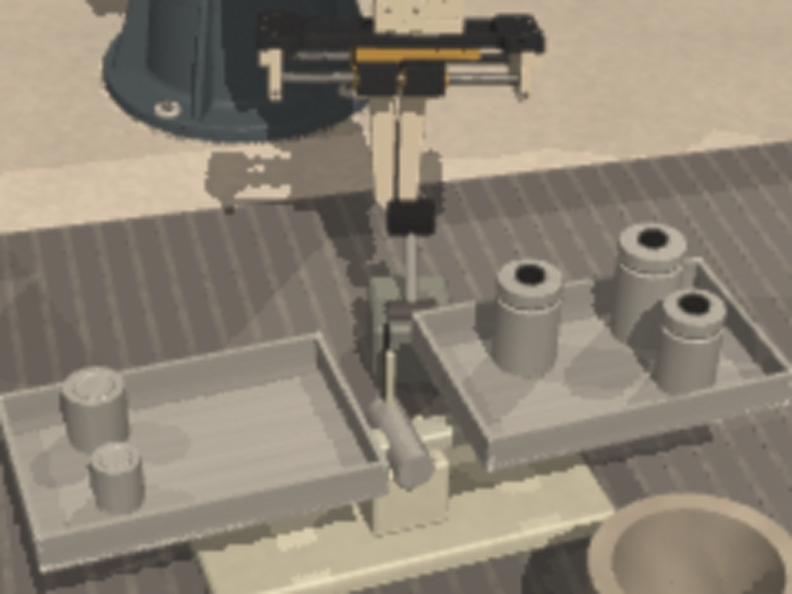

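Call:
{"name": "servo_tool", "arguments": {"motion": [{"dx": 15, "dy": -4, "dz": 2, "roll": 0}, {"dx": 20, "dy": 0, "dz": 4.5, "roll": 0}, {"dx": 20, "dy": 0, "dz": 4.5, "roll": 0}, {"dx": 12, "dy": 0, "dz": 3, "roll": 0}, {"dx": 8, "dy": 0, "dz": 2, "roll": 0}]}}

```text
t: 38.35
tcp_pos: [467.5, 24.7, 102.2]
tool_rot: [0.989, -0.093, 0.114, 0.023]
ft_force: [-35.2, 18.8, 18.1]
gripper_width: 0.4
```

```bash
python3 o.py; python3 - <<'E'
from h import *
im=save('scene','pics/c9.png'); cv2.imwrite('pics/c9z.png',cv2.resize(im[100:280,200:440,::-1],None,fx=3.3,fy=3.3,interpolation=cv2.INTER_CUBIC))
im=save('side','pics/s5.png'); cv2.imwrite('pics/s5z.png',cv2.resize(im[200:340,290:450,::-1],None,fx=4,fy=4,interpolation=cv2.INTER_CUBIC))
E
```

```text
38.35 [-0.0082, 0.2974, 2.1104, -0.1321, 0.5138, 1.8591] [-7.82, -38.13, -35.03, -2.5, -8.32, 0.21] [467.5, 24.7, 102.2] [0.9888, -0.0935, 0.1139, 0.0229] [-35.21, 18.83, 18.14]
```

View pics/c9z.png

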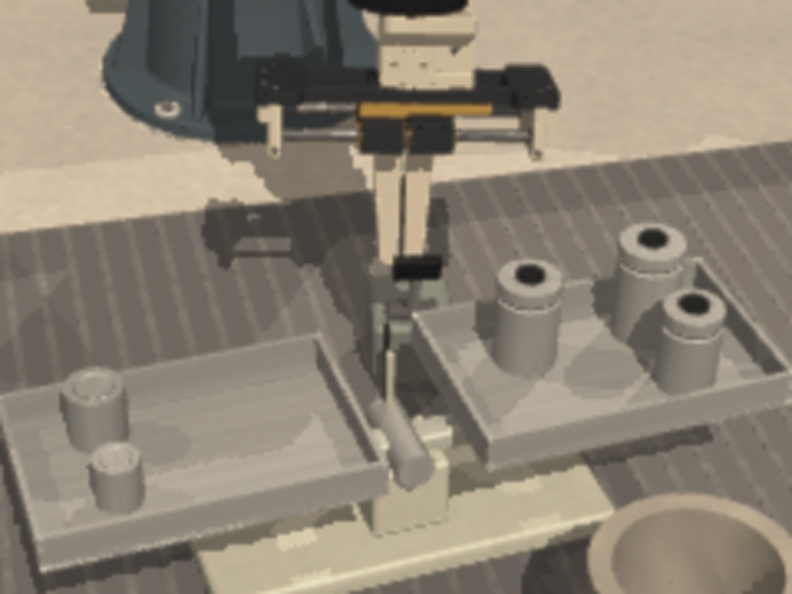

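View pics/s5z.png

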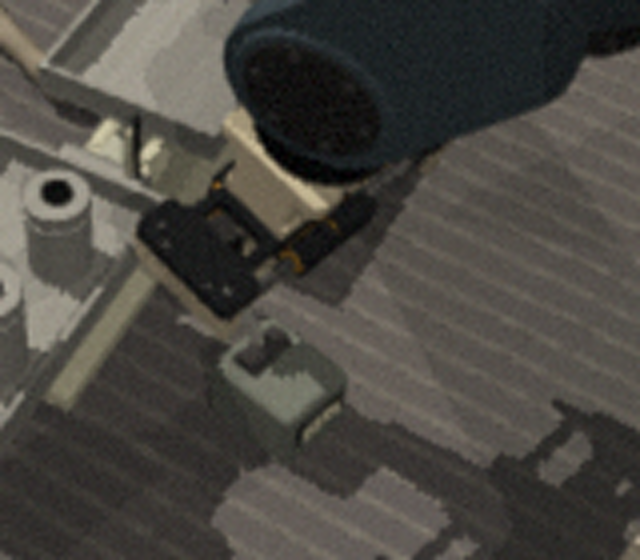

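```bash
python3 - <<'E'
from h import *
print(proj('scene',(485,28,111.5)),proj('scene',(429,38,111.5)))
E
```

```text
[323.62934379 180.6632374 ] [321.8819205  166.03547526]
```

Call:
{"name": "servo_tool", "arguments": {"motion": [{"dx": -10, "dy": 0, "dz": -2, "roll": 0}, {"dx": -20, "dy": 0, "dz": -4.5, "roll": 0}, {"dx": -25, "dy": 0, "dz": -5, "roll": 0}, {"dx": -25, "dy": 0, "dz": -5, "roll": 0}, {"dx": -15, "dy": 0, "dz": -3, "roll": 0}, {"dx": -5, "dy": 0, "dz": -25, "roll": 0}, {"dx": 0, "dy": 0, "dz": -38, "roll": 0}, {"dx": 0, "dy": 0, "dz": -38, "roll": 0}]}}

```text
t: 39.12
tcp_pos: [340.7, 45.7, 199.4]
tool_rot: [0.989, -0.096, 0.108, 0.024]
ft_force: [1.1, 0.6, -0.1]
gripper_width: 0.6
```

Call:
{"name": "servo_tool", "arguments": {"motion": [{"dx": 0, "dy": 0, "dz": -38, "roll": 0}, {"dx": 0, "dy": 0, "dz": -38, "roll": 0}]}}

```text
t: 39.28
tcp_pos: [323.2, 50.0, 278.8]
tool_rot: [0.989, -0.097, 0.109, 0.024]
ft_force: [1.2, -0.8, -0.4]
gripper_width: 0.2
```

```bash
python3 - <<'E'
from h import *
for i in range(20): camera('side')
s=observe();print(s['t'],s['tcp_pos'],s['ft_force'])
save('scene','pics/c10.png'); save('side','pics/s6.png'); save('wrist','pics/w10.png')
a=cv2.imread('pics/scene0.png'); b=cv2.imread('pics/c10.png')
cv2.imwrite('pics/cmp2.png',np.hstack([cv2.resize(x[150:275,190:450],(400,192),interpolation=cv2.INTER_CUBIC) for x in (a,b)]))
A=cv2.resize(b[130:290,110:450],None,fx=2.3,fy=2.3,interpolation=cv2.INTER_CUBIC); cv2.imwrite('pics/c10z.png',A)
x=[cv2.resize(i[155:265,285:365],None,fx=4.9,fy=4.9,interpolation=cv2.INTER_CUBIC) for i in (a,b)]; cv2.imwrite('pics/cmp3.png',np.hstack(x))
E
```

```text
40.2833 [323.96199094  50.43979487 275.92496126] [-0.38082484 -0.15520372 -0.47460611]
```

View pics/c10z.png

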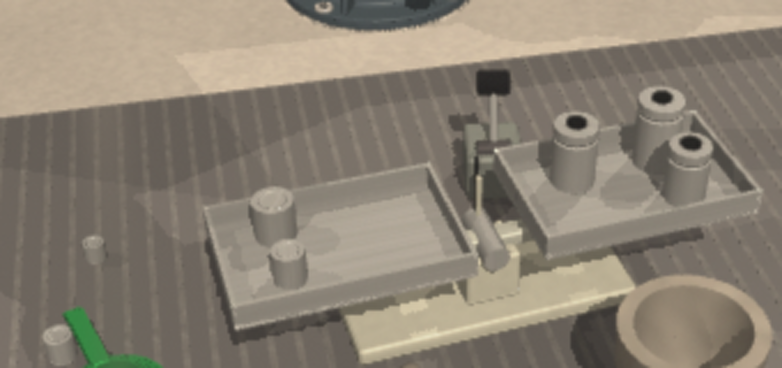

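View pics/cmp3.png

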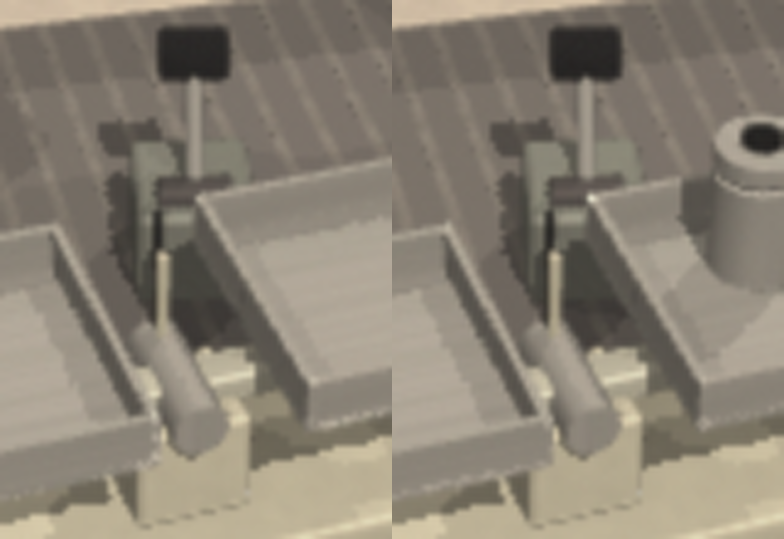

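View pics/s6.png

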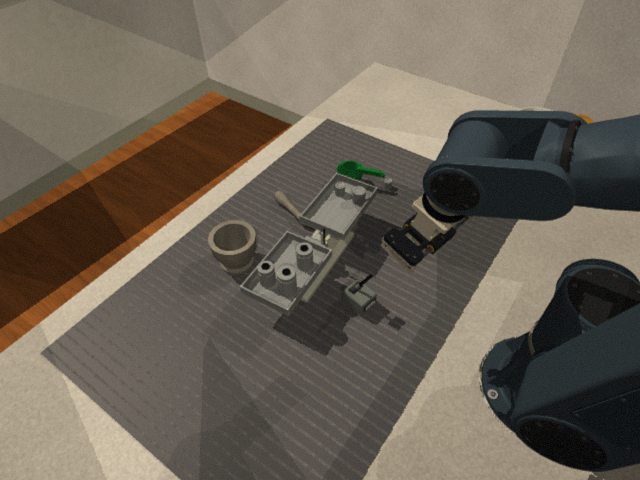

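The lever is back at rest, the needle and both pans are at their level pixels, the 50 g and 100 g weights are on the mat, and the mortar, pestle and cups look undisturbed. Handing in.

```bash
python3 -c "
from h import *
print(job_done(), observe()['t'])"
```

```text
the job is handed in; nothing more can be done
the job is handed in; nothing more can be done
```

I put the three canisters present (b, c and d; a was absent) on the left pan. The 300 g and 150 g weights on the right pan brought the beam level, so the 100 g and 50 g weights stayed on the mat. I handed the job in at about t = 40 s of the 210 s allowed.

**Balance:** the needle and both pan rims were at the same pixels as in the first picture of the empty balance. I took that picture as level because both rims triangulated to about 112 mm. They matched after a wait of more than 2 s with the arm clear, and again after the lever push.

**Tally lever:** I pushed it until the measured force was about 35 N in x, far above the 5 N spring. The paddle was then within about 3 pixels of where its stop should put it. After I let go it was back at its starting pixels.

**Other objects:** the mortar, pestle and cups looked unmoved in the pictures.

**What went less well:**
- The tool slowly built up a tilt of about 0.2 rad, and my correction loops worked only once. It did not affect the placements.
- Canister b was pressed onto the pan with about 22 N for a moment before release.
- The wrist force readings were too noisy to weigh with; they suggested a total nearer 550–600 g than the 450 g the balance showed.

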